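Pack prosthesis parts into a mailer carton and fold it shut

TASK

Pack the loose prosthesis parts on the bench for shipping: first fold the half-shut carton lid back until it stands open by itself at about 110 degrees, just past upright (do not bend it far over, the crease tears), then lay every part flat inside the carton. After that fold both end flaps in until they lie flat, and last fold the lid down over them until it lies flat and shut. Leave the tape roll, the jar and the mug where they are.

Things in the scene. Friction and masses are not known exactly. Their poses are not given: they have to be found in the camera images.
- carton: Brown mailer carton held firmly between low bench cleats; it cannot move. 230 mm long (x, roughly away from the robot) by 190 mm wide (y, to the left, towards the lid hinge), walls 55 mm high and 5 mm thick, floor 5 mm above the bench. Origin: centre of its underside, z up. Four parts fit in one layer, two by two, long sides along x.
- lid (a joint): Angle of the lid, rad: 0 shut and flat, 1.57 upright, 1.92 = 110 degrees; starts at 0.5 to 1.0, can be bent to 2.8. Cardboard panel 232 mm (carton x) by 196 mm (out from the hinge), 4 mm thick, hinged along the top of the carton's left (+y) wall. Stiff crease: stays where it is left, gives to a push of about 1 to 1.5 N at its free edge.
- lid_hinge (a point): Middle of the lid's hinge line, 60 mm above the bench, above the +y edge of the carton; the hinge line runs along the carton's x. On the lid's inner face.
- lid_edge (a point): Middle of the lid's free edge, on the outer face, 196 mm from the hinge; a 4 mm thick lip along this edge, square to the panel, reaches from here 29 mm towards the inner side (25 mm clear of the panel); with the lid shut it hangs outside the carton's right (-y) wall.
- flap_near (a joint): Angle of the end flap nearer the robot, rad: 0 folded in flat, 1.57 upright; starts at 1.45 to 1.8, stops at 2.2 outwards. Cardboard panel 170 mm wide, 90 mm from hinge to free edge, 4 mm thick, hinged along the top of the carton's -x wall. Stiff crease: stays where it is left, gives to a push of about 0.7 N at its free edge.
- flap_near_hinge (a point): Middle of the near flap's hinge line, 55 mm above the bench, above the -x edge of the carton; on the flap's inner face.
- flap_near_edge (a point): Middle of the near flap's free edge, on its outer face.
- flap_far (a joint): The same for the like end flap on the carton's +x wall, the end away from the robot.
- flap_far_hinge (a point): Middle of the far flap's hinge line, 55 mm above the bench, above the +x edge of the carton; on the flap's inner face.
- flap_far_edge (a point): Middle of the far flap's free edge, on its outer face.
- foam_a: Part to pack (may be absent): rigid blue-green foam shaping blank, a plain block 94 x 44 x 40 mm, under 0.1 kg. Origin at its centre, x along its length, z the 40 mm height as it lies at first.
- foam_b: Part to pack (may be absent): rigid blue-green foam shaping blank, a plain block 94 x 44 x 40 mm, under 0.1 kg. Origin at its centre, x along its length, z the 40 mm height as it lies at first.
- pylon_a: Part to pack (may be absent): short aluminium pylon tube, 30 mm thick and 94 mm long along its x, with a square dark clamp block (22 mm long, 40 x 40 mm, centred 34 mm from the middle) near each end; 46 mm of bare tube between them. Origin at its centre, 20 mm above the bench as it lies; 0.1 to 0.23 kg.
- pylon_b: Part to pack (may be absent): short aluminium pylon tube, 30 mm thick and 94 mm long along its x, with a square dark clamp block (22 mm long, 40 x 40 mm, centred 34 mm from the middle) near each end; 46 mm of bare tube between them. Origin at its centre, 20 mm above the bench as it lies; 0.1 to 0.23 kg.
- coupling: Part to pack (may be absent): alignment coupling, an aluminium slab 92 x 44 x 20 mm with a dark steel block 56 x 36 x 20 mm on its middle, 40 mm high in all. Origin at its centre, x along its length; 0.14 to 0.28 kg.
- tape_roll: Bystander: green tape roll lying flat, 100 mm across, 48 mm high, origin at the centre of its underside. Leave alone.
- resin_jar: Bystander: white jar, 72 mm across, 85 mm high, origin at the centre of its underside. Leave alone.
- mug: Bystander: white mug, 80 mm across, 90 mm high, origin at the centre of its underside. Leave alone.

How it is judged:
By the outcome, as a careful person would: the job done as asked, in the order asked, and still so for the second after the job is handed in, with the robot touching nothing.
Of foam_a, foam_b, pylon_a, pylon_b, coupling only 3 to 4 are there at a start; the rules pass over those that are not, and their reading is None.
At some moment in a run one of foam_a, foam_b, pylon_a, pylon_b, coupling may be knocked a few centimetres aside while the robot is not near it.
Once in a run the grip may slacken for a moment while it holds something.
It also fails if it takes over 200 s, if anything falls off the work surface, if the arm or the gripper's body presses on something with over 40 N, if the wrist force passes 120 N, or if a joint passes its speed limit or range.

ROBOT

A 6-joint arm with a two-finger parallel gripper is mounted at the origin on the work surface. World frame = base frame: x ahead of the robot, y to its left, z up, the work surface at z = 0. Lengths are in m, angles in rad, forces in N, time in s.
With the tool pointing down it reaches from about 0.35 to 0.775 m from the base axis. Payload 7.3 kg.
Tool frame: the origin (TCP) lies at the very end of the fingers, on their centre line; the grasp point (between the pads) lies 19 mm behind it; z points along the fingers, y is the line along which they close (so a half turn about z gives the same grasp; the last joint's range is limited). The gripper opens to 92 mm and grips with 3 to 60 N. Pads are 19 mm wide; open, the fingers measure 130 mm over their backs; the gripper's body (75 mm by 190 mm) begins 47 mm behind the grasp point.
Start: joints at [-1.335, 0.342, 1.524, -0, 1.275, -0.146], TCP at [0.196, -0.487, 0.188] pointing down, gripper open.
Joint ranges: [-2.53, 2.53], [-0.77, 2.02], [0.04, 2.7], [-1, 4.14], [0.28, 2.66], [-3.11, 3.11]. Speed limits (rad/s): [2.57, 2.57, 3.14, 3.14, 3.14, 3.14].

INTERFACE

Orientations are given as [roll, pitch, yaw] about the fixed x, y, z axes, in that order (R = Rz(yaw) Ry(pitch) Rx(roll)).
In Python, from cell import observe, read_camera, get_calibration, hand_in, search_frame gives the robot as it stands.
- The arm moves only by the tool step_arm, never from a script. Its argument "commands" is a list of rows, each an object with "translation": the shift along the tool's x, y, z in mm, a list of three; "roll": the turn about the tool's z in rad. In form: [{"translation": [x, y, z], "roll": roll}, ...]. A call has 1 to 20 rows; each row shifts and turns the commanded pose from where the row before left it, along the tool's axes as they then stand; what a row does not reach is not made up. A row lasts 1/12 s, in which the tool goes at most 41.7 mm and 7.16 degrees, less where a joint would pass 70% of its speed; a pose out of reach is approached as far as the arm can. A call is refused whole if a number of a shift passes 41.7 or a number of a turn 0.125, either way. A call with a gripper value outside its range is refused whole. "fingers" is the opening, from 0 (shut) to 1 (fully open), set as the call begins (left out, the last holds). The fingers move at their own pace and stop on an object; "grip_force" is the grip in N (left out, the last holds). Time passes only in rows, so rows that do not move let the fingers close. It gives the time, the measured TCP pose, the force, the opening and the grip force at its end, in the units of the state.
- observe(): the state, without advancing time (a new reading comes with each control period).
- read_camera(name): name is "side" or "top"; returns the picture (480x640x3 uint8, red, green, blue); there is no depth.
- get_calibration(name): a dict with "camera_matrix" (3x3 intrinsics, pixels), "world_from_camera" (4x4, takes a point from camera to world coordinates). Camera axes: x right, y up, looking along -z (the intrinsics and any distortion apply to the point x, -y, -z); pixel columns grow to the right and rows downward; lengths in m; the calibration is good to about 2 mm. A picture is of the moment at which its call begins. get_calibration takes no time and is no camera call.
- hand_in(): hands the job in; it is judged then, once.
Trained networks look in the newest picture that a camera, given by its name, has taken for a name from the list of things; names that differ only in an ending like _2 or _b are one class to them, and where a whole thing is asked for, a point or a joint stands for the part that bears it (a point fixed in the world has none). Each returns a list of dicts, best first, with "confidence" (0 to 1); they miss things now and then, are a little off and sometimes report something else, mostly with a low value. They report only what shows in the picture. A call takes as long as a camera call.
- search_frame(camera, name): "at" ([x, y, z] in m, in world coordinates, good to about 4 mm: the middle of the surface that is visible of it).
The state is a dict: "time": time; "qpos": joint angles; "qvel": joint speeds; "joint_efforts": joint torques, N m; "tool_pos": TCP position; "tool_rot": TCP orientation; "contact_force": force on the tool from outside, world axes, zero at the start; "torque": the same for the moment, N m; "opening": finger opening in m; "grip_force": force on a finger pad.
Only numpy, scipy, OpenCV 4.12 (cv2) and the standard library are available. Lean on these libraries where they do the work, as an engineer would, in place of code of your own. Each camera call takes 0.05 s, during which the arm holds its last target. There are 200 camera calls.

## Working session

There is one attempt and no reset: what is moved stays moved. The work goes in short steps, Python scripts to look and compute and a tool call to move; the robot and the scene stay as the last step left them, time stands still between calls to the robot, and variables do not carry over. Pictures are saved under pics/ and viewed, at most 14 in all, crops included, and the job is handed in when it is done.

Besides the shell and the picture viewer there is one more tool, called after "Request:" by a JSON object that holds its "api" and its "payload", one argument or row to a line. step_arm: Moves the arm, as the interface text tells. Its arguments: {"type":"object","properties":{"commands":{"type":"array"},"fingers":{"type":"number"},"grip_force":{"type":"number"}},"required":["commands"]}

```bash
ls; mkdir -p pics; cat > look.py <<'E'
from cell import *
import cv2, numpy as np
def snap(cam,fn):
    im=read_camera(cam); cv2.imwrite('pics/'+fn,cv2.cvtColor(im,cv2.COLOR_RGB2BGR)); return im
def find(cam,names,n=3):
    for k in names:
        r=search_frame(cam,k)
        print(cam,k,[(np.round(d['at'],3).tolist(),round(d['confidence'],2)) for d in r[:n]])
def st():
    s=observe(); print({k:np.round(s[k],3).tolist() for k in ('time','tool_pos','tool_rot','contact_force','opening','grip_force','qpos')})
def project(cam,P):
    c=get_calibration(cam); T=np.linalg.inv(np.array(c['world_from_camera'])); p=T[:3,:3]@np.array(P)+T[:3,3]
    q=np.array(c['camera_matrix'])@np.array([p[0],-p[1],-p[2]]); return q[:2]/q[2]
def plane(cam,uv,z):
    c=get_calibration(cam); W=np.array(c['world_from_camera']); r=np.linalg.inv(np.array(c['camera_matrix']))@np.array([uv[0],uv[1],1.])
    d=W[:3,:3]@np.array([r[0],-r[1],-r[2]]); o=W[:3,3]; return o+d*(z-o[2])/d[2]
E
python3 - <<'E'
from look import *
a=snap('top','t0.png'); b=snap('side','s0.png')
st()
find('top',['carton','lid_hinge','lid_edge','flap_near_hinge','flap_near_edge','flap_far_hinge','flap_far_edge','foam_a','pylon_a','coupling','tape_roll','resin_jar','mug'])
find('side',['lid_hinge','lid_edge','flap_near_hinge','flap_near_edge','flap_far_hinge','flap_far_edge','foam_a','pylon_a','coupling'])
for c in('top','side'): print(c,np.round(get_calibration(c)['world_from_camera'],3).tolist(),get_calibration(c).keys())
E
```

```text
pics
{'time': 0.1, 'tool_pos': [0.196, -0.487, 0.187], 'tool_rot': [-3.14, -0.0, 0.382], 'contact_force': [0.038, -0.253, 0.225], 'opening': 0.092, 'grip_force': 0.0, 'qpos': [-1.335, 0.343, 1.525, -0.0, 1.275, -0.146]}
top carton [([0.515, 0.158, 0.118], 0.55), ([0.395, 0.152, 0.123], 0.29)]
top lid_hinge [([0.511, 0.19, 0.162], 0.95), ([0.393, 0.15, 0.119], 0.64)]
top lid_edge [([0.507, 0.191, 0.161], 0.98), ([0.633, 0.163, 0.126], 0.16)]
top flap_near_hinge [([0.395, 0.154, 0.122], 0.84)]
top flap_near_edge [([0.393, 0.155, 0.123], 0.42)]
top flap_far_hinge [([0.637, 0.166, 0.127], 0.72)]
top flap_far_edge [([0.637, 0.167, 0.126], 0.92)]
top foam_a [([0.417, -0.24, 0.039], 0.56), ([0.577, -0.232, 0.039], 0.55)]
top pylon_a [([0.573, -0.101, 0.041], 0.83)]
top coupling [([0.501, -0.38, 0.025], 0.85), ([0.392, 0.152, 0.122], 0.24)]
top tape_roll [([0.746, -0.178, 0.047], 0.81)]
top resin_jar [([0.658, -0.402, 0.087], 0.79)]
top mug [([0.32, -0.409, 0.029], 0.96)]
side lid_hinge [([0.511, 0.218, 0.131], 0.82)]
side lid_edge [([0.511, 0.22, 0.135], 0.61)]
side flap_near_hinge [([0.381, 0.226, 0.125], 0.85)]
side flap_near_edge [([0.386, 0.219, 0.123], 0.89)]
side flap_far_hinge [([0.626, 0.239, 0.119], 0.65), ([0.509, -0.373, 0.022], 0.63)]
side flap_far_edge [([0.633, 0.239, 0.119], 0.64)]
side foam_a [([0.584, -0.224, 0.036], 0.73), ([0.423, -0.235, 0.038], 0.69)]
side pylon_a []
side coupling [([0.507, -0.37, 0.022], 0.81)]
top [[0.016, 0.997, -0.071, 0.455], [-1.0, 0.016, 0.003, -0.049], [0.004, 0.071, 0.997, 1.396], [0.0, 0.0, 0.0, 1.0]] dict_keys(['camera_matrix', 'world_from_camera'])
side [[-0.999, 0.015, -0.047, 0.488], [-0.048, -0.478, 0.877, 0.986], [-0.01, 0.878, 0.478, 0.643], [0.0, 0.0, 0.0, 1.0]] dict_keys(['camera_matrix', 'world_from_camera'])
```

View pics/t0.png

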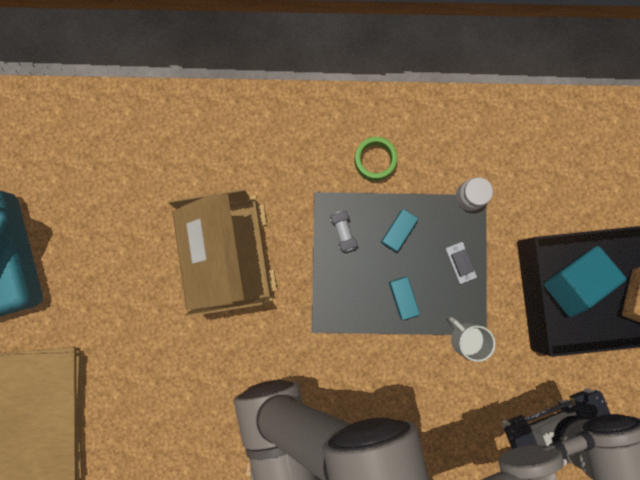

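View pics/s0.png

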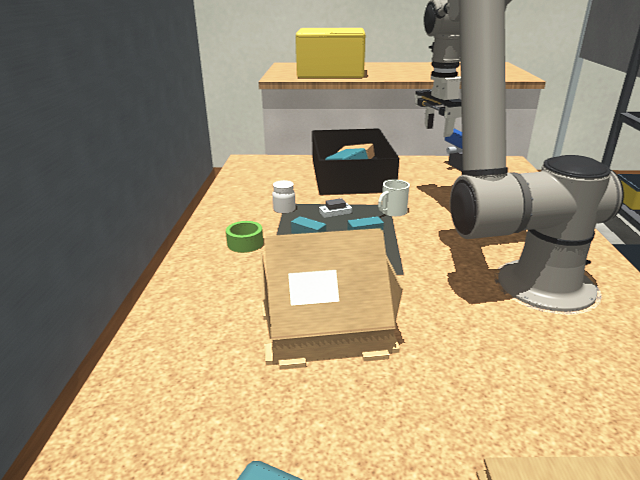

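The top view shows the carton at about px (220,255), its lid partly raised. The parts lie on a dark mat: pylon (343,231), foams (400,231) and (404,298), coupling (461,263). Next I'll zoom in on the carton and the parts.

```bash
python3 - <<'E'
import cv2
a=cv2.imread('pics/t0.png'); b=cv2.imread('pics/s0.png')
import numpy as np
l=cv2.resize(a[180:340,160:290],None,fx=3.4,fy=3.4,interpolation=cv2.INTER_CUBIC)
r=cv2.resize(a[180:340,310:490][:, :],None,fx=1.9,fy=3.4)
r=cv2.resize(b[210:375,250:410],(350,l.shape[0]),interpolation=cv2.INTER_CUBIC)
cv2.imwrite('pics/c0.png',np.hstack([l,r])); cv2.imwrite('pics/p0.png',cv2.resize(a[180:350,305:495],None,fx=3.5,fy=3.5,interpolation=cv2.INTER_CUBIC))
print(l.shape)
E
```

```text
(544, 442, 3)
```

View pics/c0.png

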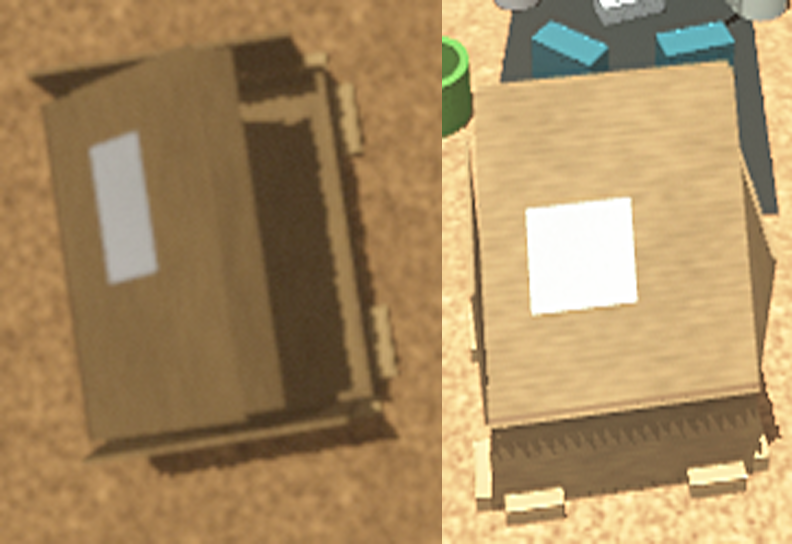

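View pics/p0.png

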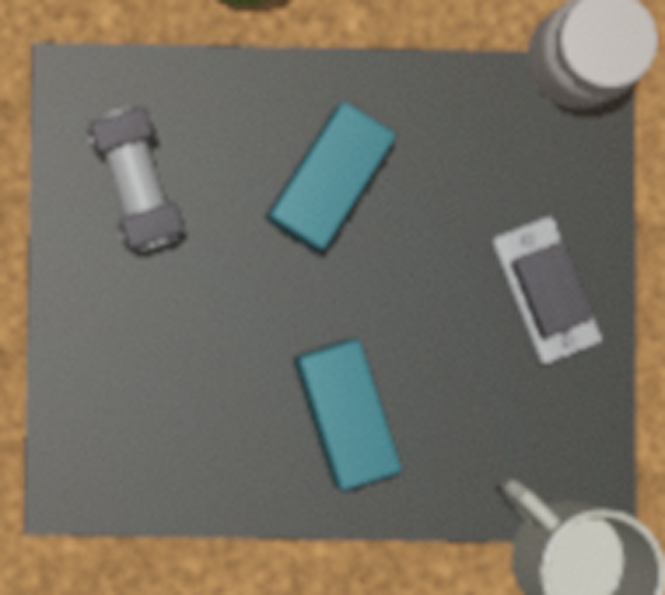

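The zoom shows the carton's -y rim running from px (256,201) to (269,298) in the top view. The hinge line runs from about (271,339) to (397,328) in the side view. The four parts are clear: a pylon, two foams and the coupling. Next I'll get carton geometry and part poses.

```bash
python3 - <<'E'
from look import *
for n,uv in (('nr',(269.4,297.6)),('fr',(255.6,200.6))): print(n,plane('top',uv,.055))
H=[plane('side',uv,.06) for uv in((271,338.6),(396.7,328.2))]; print('hinge',H)
# lid side-edge corners in top: (45,108),(88,440) hinge side? ; free edge top (235,50),(283,405)
for n,p,z in (('hingeF',(45,105),.06),('hingeN',(90,440),.06)): print(n,plane('top',(p[0]/3.4+160,p[1]/3.4+180),z))
for p in ((235,50),(247,418),(283,405),(195,48)): print(p,[plane('top',(p[0]/3.4+160,p[1]/3.4+180),z).round(3) for z in (.17,.2)])
# parts
im=cv2.imread('pics/t0.png'); hsv=cv2.cvtColor(im,cv2.COLOR_BGR2HSV)
m=cv2.inRange(hsv,(80,90,60),(105,255,255)); m[:, :310]=0; m[:,490:]=0
P={}
for c in cv2.findContours(m,0,2)[0]:
    if cv2.contourArea(c)>200: P['foam%d'%len(P)]=cv2.minAreaRect(c)
def loc(n,corners,z):
    w=np.array([plane('top',p,z)[:2] for p in corners]); 
    r=cv2.minAreaRect((w*1000).astype(np.float32)); b=cv2.boxPoints(r)
    e=[b[1]-b[0],b[2]-b[1]]; e=max(e,key=np.linalg.norm); print(n,np.round(r[0],1),np.round(r[1],1),'yaw',round(np.arctan(e[1]/e[0]),3))
for n,r in P.items(): loc(n,cv2.boxPoints(r),.04)
f=lambda L:[(x/3.5+305,y/3.5+180) for x,y in L]
loc('pylon',f([(88,118),(150,105),(184,238),(130,252)]),.04)
loc('coup',f([(495,238),(553,217),(602,340),(545,362)]),.02)
E
```

```text
nr [0.41530219 0.0670084  0.055     ]
fr [0.64044739 0.10422018 0.055     ]
hinge [array([0.61010937, 0.29009277, 0.06      ]), array([0.37626468, 0.25133806, 0.06      ])]
hingeF [0.61260728 0.29441796 0.06      ]
hingeN [0.38551161 0.25635172 0.06      ]
(235, 50) [array([0.636, 0.148, 0.17 ]), array([0.632, 0.143, 0.2  ])]
(247, 418) [array([0.406, 0.134, 0.17 ]), array([0.407, 0.13 , 0.2  ])]
(283, 405) [array([0.415, 0.112, 0.17 ]), array([0.416, 0.108, 0.2  ])]
(195, 48) [array([0.637, 0.173, 0.17 ]), array([0.633, 0.168, 0.2  ])]
foam0 [ 418.4 -246.5] [94.2 45.3] yaw 0.317
foam1 [ 578.1 -234.5] [45.  94.7] yaw -0.555
pylon [ 574.  -103.6] [94.6 42.7] yaw 0.261
coup [ 504.5 -386.3] [90.5 42.4] yaw 0.38
```

```bash
cat >> look.py <<'E'
PSI=.163; C=np.array([.512,.179]); EX=np.array([np.cos(PSI),np.sin(PSI)]); EY=np.array([-EX[1],EX[0]])
def car(x,y): return C+EX*x+EY*y      # carton coords -> world xy
def tocar(p): d=np.array(p[:2])-C; return np.round([d@EX,d@EY],4)
def plan(xy,z,yaw,max_mm=32,start=None):
    """roll first, then shift in tool axes at the new yaw; prints totals and rows. returns end pose"""
    if start is None: s=observe(); start=(*s['tool_pos'],s['tool_rot'][2])
    x0,y0,z0,w0=start; roll=-(yaw-w0); d=np.array(xy)-[x0,y0]
    t=np.array([d@[np.cos(yaw),np.sin(yaw)],d@[np.sin(yaw),-np.cos(yaw)],z0-z])*1000
    n=max(1,int(np.ceil(np.linalg.norm(t)/max_mm)))
    print('roll %.3f (%d rows) shift mm'%(roll,int(np.ceil(abs(roll)/.12))),np.round(t,1),'n',n,'each',np.round(t/n,1)); return (*xy,z,yaw)
E
python3 - <<'E'
from look import *
plan(car(0,-.125),.26,1.734)
E
```

```text
roll -1.352 (12 rows) shift mm [480.9 420.3 -72.1] n 21 each [22.9 20.  -3.4]
```

Request:
{"api": "step_arm", "payload": {
  "commands": [
    {"translation": [0, 0, -6], "roll": -0.113},
    {"translation": [0, 0, -6], "roll": -0.113},
    {"translation": [0, 0, -6], "roll": -0.113},
    {"translation": [0, 0, -6], "roll": -0.113},
    {"translation": [0, 0, -6], "roll": -0.113},
    {"translation": [0, 0, -6], "roll": -0.113},
    {"translation": [0, 0, -6], "roll": -0.113},
    {"translation": [0, 0, -6], "roll": -0.113},
    {"translation": [0, 0, -6], "roll": -0.112},
    {"translation": [0, 0, -6], "roll": -0.112},
    {"translation": [0, 0, -6], "roll": -0.112},
    {"translation": [0, 0, -6], "roll": -0.112}
  ],
  "fingers": 0.3
}}

```text
time: 2.2
tool_pos: [0.1956, -0.4872, 0.2602]
tool_rot: [3.142, 0.0, 1.739]
contact_force: [-0.6, -0.4, -0.5]
opening: 0.0277
grip_force: 0.0
```

Request:
{"api": "step_arm", "payload": {
  "commands": [
    {"translation": [24, 21, 0], "roll": 0},
    {"translation": [24, 21, 0], "roll": 0},
    {"translation": [24, 21, 0], "roll": 0},
    {"translation": [24, 21, 0], "roll": 0},
    {"translation": [24, 21, 0], "roll": 0},
    {"translation": [24, 21, 0], "roll": 0},
    {"translation": [24, 21, 0], "roll": 0},
    {"translation": [24, 21, 0], "roll": 0},
    {"translation": [24, 21, 0], "roll": 0},
    {"translation": [24, 21, 0], "roll": 0},
    {"translation": [24, 21, 0], "roll": 0},
    {"translation": [24, 21, 0], "roll": 0},
    {"translation": [24, 21, 0], "roll": 0},
    {"translation": [24, 21, 0], "roll": 0},
    {"translation": [24, 21, 0], "roll": 0},
    {"translation": [24, 21, 0], "roll": 0},
    {"translation": [24, 21, 0], "roll": 0},
    {"translation": [24, 21, 0], "roll": 0},
    {"translation": [24, 21, 0], "roll": 0},
    {"translation": [24, 21, 0], "roll": 0}
  ]
}}

```text
time: 3.87
tool_pos: [0.5328, 0.0562, 0.2599]
tool_rot: [3.141, 0.0, 1.734]
contact_force: [1.1, -0.2, -0.2]
opening: 0.0272
grip_force: 0.0
```

```bash
python3 - <<'E'
from look import *
st(); print(tocar(observe()['tool_pos']))
plan(car(0,-.125),.165,1.734)
snap('side','s1.png')
E
```

```text
{'time': 3.867, 'tool_pos': [0.533, 0.056, 0.26], 'tool_rot': [3.141, 0.0, 1.734], 'contact_force': [1.087, -0.249, -0.164], 'opening': 0.027, 'grip_force': 0.0, 'qpos': [-0.038, 0.317, 1.362, -0.0, 1.463, -0.201]}
[ 0.0006 -0.1246]
roll -0.000 (1 rows) shift mm [-0.4 -0.6 94.9] n 3 each [-0.1 -0.2 31.6]
```

Request:
{"api": "step_arm", "payload": {
  "commands": [
    {"translation": [0, 0, 32], "roll": 0},
    {"translation": [0, 0, 32], "roll": 0},
    {"translation": [0, 0, 31], "roll": 0},
    {"translation": [0, 0, 0], "roll": 0},
    {"translation": [20, 0, 0], "roll": 0},
    {"translation": [20, 0, 0], "roll": 0},
    {"translation": [20, 0, -5], "roll": 0},
    {"translation": [20, 0, -10], "roll": 0},
    {"translation": [11, 0, -5], "roll": 0},
    {"translation": [11, 0, -5], "roll": 0},
    {"translation": [10, 0, -5], "roll": 0}
  ]
}}

```text
time: 4.83
tool_pos: [0.5143, 0.1657, 0.1962]
tool_rot: [3.14, 0.0, 1.734]
contact_force: [0.0, 0.5, 0.3]
opening: 0.0273
grip_force: 0.0
```

Request:
{"api": "step_arm", "payload": {
  "commands": [
    {"translation": [12, 0, -4], "roll": 0},
    {"translation": [12, 0, -3], "roll": 0},
    {"translation": [12, 0, -3], "roll": 0},
    {"translation": [11, 0, -2], "roll": 0},
    {"translation": [11, 0, -2], "roll": 0},
    {"translation": [11, 0, -1], "roll": 0},
    {"translation": [11, 0, 0], "roll": 0},
    {"translation": [11, 0, 0], "roll": 0},
    {"translation": [11, 0, 0], "roll": 0},
    {"translation": [12, 0, 0], "roll": 0},
    {"translation": [0, 0, 0], "roll": 0}
  ]
}}

```text
time: 5.75
tool_pos: [0.4949, 0.2798, 0.2097]
tool_rot: [-3.141, -0.001, 1.736]
contact_force: [-0.4, 0.0, -0.1]
opening: 0.0276
grip_force: 0.0
```

```bash
python3 - <<'E'
from look import *
st(); print(tocar(observe()['tool_pos']))
a=snap('side','s1.png');b=snap('top','t1.png')
find('side',['lid_edge','lid_hinge']); find('top',['lid_edge','flap_near_edge','flap_far_edge'])
cv2.imwrite('pics/m1.png',cv2.cvtColor(np.hstack([cv2.resize(a[150:400,220:460],(400,416)),cv2.resize(b[170:350,140:300],(400,416))]),cv2.COLOR_RGB2BGR))
E
```

```text
{'time': 5.75, 'tool_pos': [0.495, 0.28, 0.21], 'tool_rot': [-3.141, -0.001, 1.736], 'contact_force': [-0.429, 0.041, -0.063], 'opening': 0.028, 'grip_force': 0.0, 'qpos': [0.379, 0.408, 1.364, 0.001, 1.371, 0.214]}
[-0.0005  0.1022]
side lid_edge [([0.51, 0.222, 0.131], 0.83)]
side lid_hinge [([0.51, 0.22, 0.131], 0.59)]
top lid_edge []
top flap_near_edge [([0.393, 0.152, 0.121], 0.61)]
top flap_far_edge [([0.636, 0.166, 0.127], 0.56)]
```

View pics/m1.png

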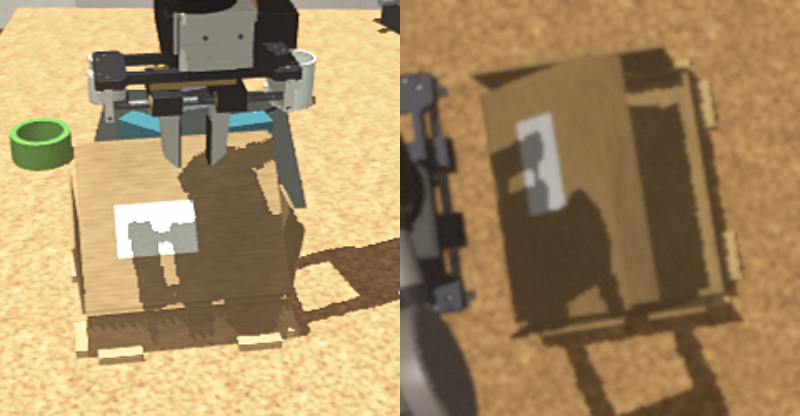

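The gripper passed over the lid without touching it, so the free edge is lower than I estimated. I'll solve for the angle from the side-view corner pixels (265,237) and (382,229).

```bash
python3 - <<'E'
from look import *
def pt(x,th,off=0,r=.196): # off: towards inner
    u=np.array([-np.cos(th),np.sin(th)]); n=np.array([-np.sin(th),-np.cos(th)])
    q=u*r+n*off; return np.array([*car(x,.095+q[0]),.062+q[1]])
for th in np.arange(.4,1.2,.1):
    print(round(th,2),*[np.round(project('side',pt(x,th)),0) for x in(.116,-.116)],'top',*[np.round(project('top',pt(x,th)),0) for x in(.116,-.116)],'lip',*[np.round(project('top',pt(x,th,.029)),0) for x in(.116,-.116)])
print('obs side (265,237) (382,229); top crease (217,194),(233,303) lip (229,195),(243,299)')
E
```

```text
0.4 [266. 254.] [375. 247.] top [247. 195.] [262. 300.] lip [254. 196.] [268. 299.]
0.5 [265. 248.] [376. 241.] top [242. 195.] [257. 301.] lip [250. 195.] [265. 300.]
0.6 [265. 244.] [377. 236.] top [236. 194.] [251. 302.] lip [245. 195.] [260. 301.]
0.7 [264. 239.] [379. 232.] top [230. 194.] [245. 303.] lip [240. 194.] [255. 302.]
0.8 [264. 236.] [381. 229.] top [222. 194.] [238. 305.] lip [234. 194.] [249. 303.]
0.9 [264. 234.] [383. 226.] top [214. 194.] [230. 306.] lip [227. 194.] [242. 304.]
1.0 [264. 232.] [385. 225.] top [205. 194.] [221. 307.] lip [219. 194.] [234. 305.]
1.1 [264. 232.] [388. 224.] top [196. 195.] [211. 309.] lip [210. 194.] [225. 307.]
obs side (265,237) (382,229); top crease (217,194),(233,303) lip (229,195),(243,299)
```

Request:
{"api": "step_arm", "payload": {
  "commands": [
    {"translation": [-20, 0, -10], "roll": 0},
    {"translation": [-30, 0, 0], "roll": 0},
    {"translation": [-30, 0, 0], "roll": 0},
    {"translation": [-30, 0, 0], "roll": 0},
    {"translation": [-30, 0, 0], "roll": 0},
    {"translation": [-30, 0, 0], "roll": 0},
    {"translation": [-30, 0, 0], "roll": 0},
    {"translation": [-30, 0, 0], "roll": 0},
    {"translation": [0, 0, 30], "roll": 0},
    {"translation": [0, 0, 30], "roll": 0},
    {"translation": [0, 0, 20], "roll": 0},
    {"translation": [0, 0, 0], "roll": 0}
  ]
}}

```text
time: 7.1
tool_pos: [0.53, 0.0499, 0.1359]
tool_rot: [-3.134, -0.001, 1.732]
contact_force: [-0.4, 0.3, 0.2]
opening: 0.0278
grip_force: 0.0
```

Request:
{"api": "step_arm", "payload": {
  "commands": [
    {"translation": [15, 0, 0], "roll": 0},
    {"translation": [15, 0, 0], "roll": 0},
    {"translation": [12, 0, 0], "roll": 0},
    {"translation": [10, 0, -2], "roll": 0},
    {"translation": [10, 0, -4], "roll": 0},
    {"translation": [10, 0, -6], "roll": 0},
    {"translation": [10, 0, -6], "roll": 0},
    {"translation": [0, 0, 0], "roll": 0}
  ]
}}

```text
time: 7.77
tool_pos: [0.5204, 0.1329, 0.1602]
tool_rot: [3.138, 0.001, 1.735]
contact_force: [-0.2, -0.6, 0.5]
opening: 0.0277
grip_force: 0.2
```

```bash
python3 - <<'E'
from look import *
st(); print(tocar(observe()['tool_pos']))
a=snap('side','s2.png');b=snap('top','t2.png')
cv2.imwrite('pics/m2.png',cv2.cvtColor(np.hstack([cv2.resize(a[150:400,220:460],(400,416)),cv2.resize(b[170:350,140:300],(400,416))]),cv2.COLOR_RGB2BGR))
E
```

```text
{'time': 7.767, 'tool_pos': [0.52, 0.133, 0.16], 'tool_rot': [3.138, 0.001, 1.735], 'contact_force': [-0.184, -0.556, 0.522], 'opening': 0.028, 'grip_force': 0.166, 'qpos': [0.108, 0.385, 1.539, -0.0, 1.214, -0.057]}
[ 0.0008 -0.0469]
```

View pics/m2.png

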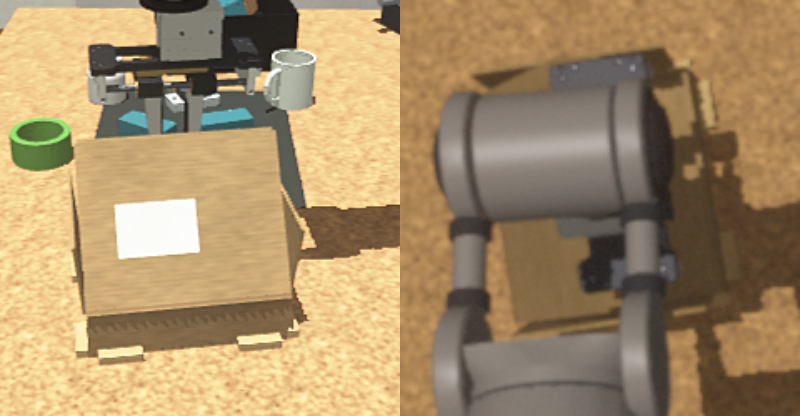

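The fingers are now behind the lip. The lid has risen to about 1.0 rad, with its right corner at about (387,226). I'll continue pushing.

Request:
{"api": "step_arm", "payload": {
  "commands": [
    {"translation": [11, 0, -8], "roll": 0},
    {"translation": [11, 0, -8], "roll": 0},
    {"translation": [12, 0, -8], "roll": 0},
    {"translation": [12, 0, -6], "roll": 0},
    {"translation": [12, 0, -5], "roll": 0},
    {"translation": [12, 0, -4], "roll": 0},
    {"translation": [11, 0, -3], "roll": 0},
    {"translation": [11, 0, -2], "roll": 0},
    {"translation": [11, 0, -2], "roll": 0},
    {"translation": [11, 0, -2], "roll": 0},
    {"translation": [11, 0, 0], "roll": 0},
    {"translation": [11, 0, 0], "roll": 0},
    {"translation": [11, 0, 0], "roll": 0},
    {"translation": [0, 0, 0], "roll": 0}
  ]
}}

```text
time: 9.03
tool_pos: [0.495, 0.2788, 0.2055]
tool_rot: [-3.141, -0.001, 1.735]
contact_force: [-0.4, 0.0, -1.0]
opening: 0.0274
grip_force: 0.0
```

```bash
cat >> look.py <<'E'
def pt(x,th,off=0,r=.196):
    u=np.array([-np.cos(th),np.sin(th)]); n=np.array([-np.sin(th),-np.cos(th)])
    q=u*r+n*off; return np.array([*car(x,.095+q[0]),.062+q[1]])
def lidtable(lo,hi):
    for th in np.arange(lo,hi,.1):
        print(round(th,2),*[np.round(project('side',pt(x,th)),0) for x in(.116,-.116)],'top',*[np.round(project('top',pt(x,th)),0) for x in(.116,-.116)],'lip',*[np.round(project('top',pt(x,th,.029)),0) for x in(.116,-.116)])
E
python3 - <<'E'
from look import *
st(); print(tocar(observe()['tool_pos']))
a=snap('side','s3.png')
lidtable(1.3,2.2)
cv2.imwrite('pics/m3.png',cv2.cvtColor(cv2.resize(a[150:400,220:460],(720,600) if 0 else (576,600)),cv2.COLOR_RGB2BGR))
E
```

```text
{'time': 9.033, 'tool_pos': [0.495, 0.279, 0.206], 'tool_rot': [-3.141, -0.001, 1.735], 'contact_force': [-0.374, 0.013, -0.963], 'opening': 0.027, 'grip_force': 0.0, 'qpos': [0.377, 0.409, 1.372, 0.001, 1.36, 0.213]}
[-0.0006  0.1012]
1.3 [263. 234.] [393. 226.] top [176. 196.] [192. 312.] lip [191. 195.] [207. 310.]
1.4 [264. 237.] [396. 229.] top [166. 197.] [182. 314.] lip [181. 196.] [197. 311.]
1.5 [264. 241.] [399. 233.] top [156. 199.] [171. 315.] lip [171. 197.] [186. 313.]
1.6 [264. 247.] [402. 238.] top [146. 200.] [161. 317.] lip [161. 198.] [176. 314.]
1.7 [264. 253.] [406. 244.] top [137. 202.] [152. 318.] lip [151. 199.] [166. 316.]
1.8 [265. 261.] [409. 252.] top [128. 203.] [142. 319.] lip [141. 201.] [156. 317.]
1.9 [265. 271.] [412. 260.] top [119. 205.] [134. 321.] lip [132. 202.] [146. 319.]
2.0 [266. 281.] [415. 270.] top [112. 207.] [126. 322.] lip [123. 204.] [137. 320.]
2.1 [266. 292.] [417. 281.] top [105. 209.] [119. 323.] lip [114. 206.] [129. 321.]
```

View pics/m3.png

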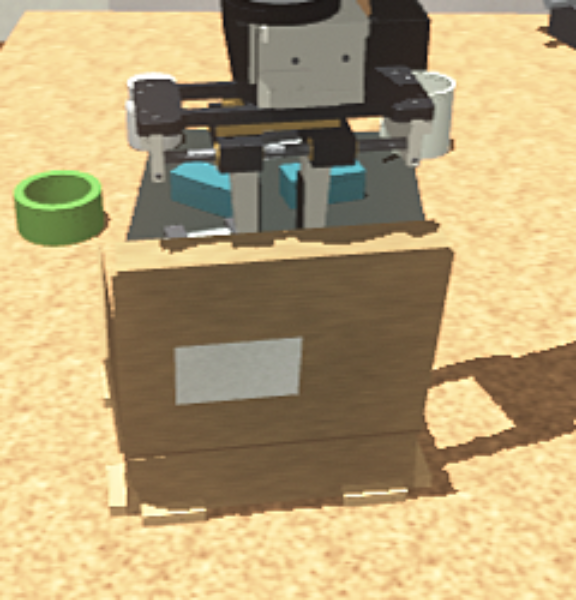

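The lid edge shows corners at about (265,262) and (408,254), so the lid stands near 1.8 rad, as the model predicts. It needs 24 mm more.

Request:
{"api": "step_arm", "payload": {
  "commands": [
    {"translation": [8, 0, 0], "roll": 0},
    {"translation": [8, 0, 0], "roll": 0},
    {"translation": [8, 0, 0], "roll": 0},
    {"translation": [0, 0, 0], "roll": 0},
    {"translation": [0, 0, 0], "roll": 0},
    {"translation": [-20, 0, 0], "roll": 0},
    {"translation": [-30, 0, -5], "roll": 0},
    {"translation": [-30, 0, -10], "roll": 0},
    {"translation": [-30, 0, -20], "roll": 0},
    {"translation": [-30, 0, -20], "roll": 0}
  ],
  "fingers": 1.0
}}

```text
time: 9.92
tool_pos: [0.514, 0.1606, 0.261]
tool_rot: [-3.14, 0.0, 1.734]
contact_force: [1.1, 0.1, 0.1]
opening: 0.0893
grip_force: 0.0
```

```bash
cat >> look.py <<'E'
def foams(cam='top',fn=None):
    a=snap(cam,fn or 'last.png'); im=cv2.cvtColor(a,cv2.COLOR_RGB2BGR); hsv=cv2.cvtColor(im,cv2.COLOR_BGR2HSV)
    m=cv2.inRange(hsv,(80,90,60),(105,255,255)); m[:,:150]=0; m[:,490:]=0; m[:170]=0; m[350:]=0
    for c in cv2.findContours(m,0,2)[0]:
        if cv2.contourArea(c)>150: loc('foam',cv2.boxPoints(cv2.minAreaRect(c)),.04)
def loc(n,corners,z):
    w=np.array([plane('top',p,z)[:2] for p in corners])
    r=cv2.minAreaRect((w*1000).astype(np.float32)); b=cv2.boxPoints(r)
    e=max([b[1]-b[0],b[2]-b[1]],key=np.linalg.norm); print(n,np.round(r[0],1),np.round(r[1],1),'yaw',round(np.arctan(e[1]/e[0]),3))
E
python3 - <<'E'
from look import *
st(); print(tocar(observe()['tool_pos']))
foams('top','t4.png')
find('side',['foam_a','coupling','lid_edge','pylon_a'])
a=snap('side','s4.png')
plan((.418,-.2465),.12,.317)
E
```

```text
{'time': 9.917, 'tool_pos': [0.514, 0.161, 0.261], 'tool_rot': [-3.14, 0.0, 1.734], 'contact_force': [1.113, 0.127, 0.107], 'opening': 0.089, 'grip_force': 0.0, 'qpos': [0.161, 0.323, 1.35, -0.0, 1.47, -0.003]}
[-0.0011 -0.0185]
foam [ 449.8 -255.7] [93.7 45.4] yaw 0.33
foam [ 578.1 -234.6] [44.8 94.6] yaw -0.555
side foam_a [([0.59, -0.22, 0.029], 0.72), ([0.433, -0.241, 0.026], 0.62)]
side coupling [([0.498, -0.368, 0.031], 0.5)]
side lid_edge [([0.496, 0.305, 0.181], 0.75)]
side pylon_a [([0.581, -0.109, 0.039], 0.67)]
roll 1.417 (12 rows) shift mm [-218.6  359.   140. ] n 14 each [-15.6  25.6  10. ]
```

```bash
python3 - <<'E'
from look import *
plan((.450,-.2557),.10,.33)
E
```

```text
roll 1.404 (12 rows) shift mm [-196.   375.2  160. ] n 15 each [-13.1  25.   10.7]
```

Request:
{"api": "step_arm", "payload": {
  "commands": [
    {"translation": [0, 0, 0], "roll": 0.117},
    {"translation": [0, 0, 0], "roll": 0.117},
    {"translation": [0, 0, 0], "roll": 0.117},
    {"translation": [0, 0, 0], "roll": 0.117},
    {"translation": [0, 0, 0], "roll": 0.117},
    {"translation": [0, 0, 0], "roll": 0.117},
    {"translation": [0, 0, 0], "roll": 0.117},
    {"translation": [0, 0, 0], "roll": 0.117},
    {"translation": [0, 0, 0], "roll": 0.117},
    {"translation": [0, 0, 0], "roll": 0.117},
    {"translation": [0, 0, 0], "roll": 0.117},
    {"translation": [0, 0, 0], "roll": 0.117}
  ]
}}

```text
time: 11.22
tool_pos: [0.5137, 0.1635, 0.2597]
tool_rot: [-3.141, 0.002, 0.326]
contact_force: [-0.7, -0.4, -1.1]
opening: 0.0917
grip_force: 0.0
```

Request:
{"api": "step_arm", "payload": {
  "commands": [
    {"translation": [-13, 25, 0], "roll": 0},
    {"translation": [-13, 25, 0], "roll": 0},
    {"translation": [-13, 25, 0], "roll": 0},
    {"translation": [-13, 25, 0], "roll": 0},
    {"translation": [-13, 25, 0], "roll": 0},
    {"translation": [-13, 25, 0], "roll": 0},
    {"translation": [-13, 25, 0], "roll": 0},
    {"translation": [-13, 25, 10], "roll": 0},
    {"translation": [-13, 25, 10], "roll": 0},
    {"translation": [-13, 25, 20], "roll": 0},
    {"translation": [-13, 25, 20], "roll": 0},
    {"translation": [-13, 25, 20], "roll": 0},
    {"translation": [-13, 25, 20], "roll": 0},
    {"translation": [-13, 25, 20], "roll": 0},
    {"translation": [-14, 25, 20], "roll": 0}
  ]
}}

```text
time: 12.47
tool_pos: [0.4503, -0.2558, 0.1191]
tool_rot: [-3.14, 0.001, 0.332]
contact_force: [0.7, 1.2, -0.0]
opening: 0.0918
grip_force: 0.0
```

```bash
python3 - <<'E'
from look import *
st(); plan((.450,-.2557),.008,.33)
a=snap('top','t5.png'); b=snap('side','s5.png')
find('side',['foam_a'])
cv2.imwrite('pics/m5.png',cv2.cvtColor(np.hstack([cv2.resize(b[120:360,220:460],(400,400)),cv2.resize(a[180:340,310:490],(400,400))]),cv2.COLOR_RGB2BGR))
E
```

```text
{'time': 12.467, 'tool_pos': [0.45, -0.256, 0.119], 'tool_rot': [-3.14, 0.001, 0.332], 'contact_force': [0.668, 1.24, -0.041], 'opening': 0.092, 'grip_force': 0.0, 'qpos': [-0.665, 0.397, 1.645, 0.0, 1.101, 0.574]}
roll 0.002 (1 rows) shift mm [ -0.3  -0.2 111.1] n 4 each [-0.1 -0.1 27.8]
side foam_a [([0.451, -0.239, 0.029], 0.94), ([0.578, -0.217, 0.029], 0.76), ([0.747, -0.144, 0.032], 0.49)]
```

View pics/m5.png

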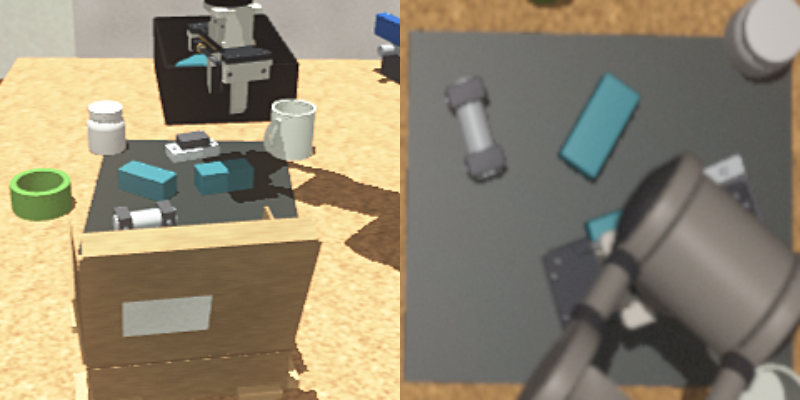

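The view shows the lid standing open at about 1.87–1.9, with corners at about (265,264) and (411,263). The gripper is above the near foam, so I'll grasp it.

Request:
{"api": "step_arm", "payload": {
  "commands": [
    {"translation": [0, 0, 28], "roll": 0},
    {"translation": [0, 0, 28], "roll": 0},
    {"translation": [0, 0, 28], "roll": 0},
    {"translation": [0, 0, 24], "roll": 0},
    {"translation": [0, 0, 0], "roll": 0}
  ]
}}

```text
time: 13.03
tool_pos: [0.4486, -0.2524, 0.0093]
tool_rot: [-3.135, 0.004, 0.332]
contact_force: [-0.7, 0.7, -1.0]
opening: 0.0917
grip_force: 0.0
```

Request:
{"api": "step_arm", "payload": {
  "commands": [
    {"translation": [0, 0, 0], "roll": 0},
    {"translation": [0, 0, 0], "roll": 0},
    {"translation": [0, 0, 0], "roll": 0},
    {"translation": [0, 0, 0], "roll": 0},
    {"translation": [0, 0, 0], "roll": 0},
    {"translation": [0, 0, 0], "roll": 0}
  ],
  "fingers": 0.2,
  "grip_force": 25
}}

```text
time: 13.53
tool_pos: [0.4509, -0.2564, 0.0137]
tool_rot: [3.14, -0.001, 0.33]
contact_force: [-0.7, -0.5, -0.5]
opening: 0.0564
grip_force: 0.0
```

Request:
{"api": "step_arm", "payload": {
  "commands": [
    {"translation": [0, 0, -10], "roll": 0},
    {"translation": [0, 0, -30], "roll": 0},
    {"translation": [0, 0, -30], "roll": 0},
    {"translation": [0, 0, -30], "roll": 0},
    {"translation": [0, 0, -30], "roll": 0},
    {"translation": [0, 0, -30], "roll": 0}
  ]
}}

```text
time: 14.03
tool_pos: [0.4502, -0.256, 0.1754]
tool_rot: [3.141, -0.0, 0.33]
contact_force: [0.7, 0.5, -0.4]
opening: 0.0194
grip_force: 0.0
```

```bash
python3 - <<'E'
from look import *
st()
e=plan(car(-.052,-.020),.17,.163)
plan((.578,-.2345),.12,-.555,start=e)
E
```

```text
{'time': 14.033, 'tool_pos': [0.45, -0.256, 0.175], 'tool_rot': [3.141, -0.0, 0.33], 'contact_force': [0.696, 0.477, -0.374], 'opening': 0.019, 'grip_force': 0.0, 'qpos': [-0.665, 0.339, 1.565, -0.0, 1.237, 0.576]}
roll 0.167 (2 rows) shift mm [  79.6 -399.2    5.4] n 13 each [  6.1 -30.7   0.4]
roll 0.718 (6 rows) shift mm [300.  267.4  50. ] n 13 each [23.1 20.6  3.8]
```

I lifted too soon because the fingers are slow, so I'll reopen and check the foam.

Request:
{"api": "step_arm", "payload": {
  "commands": [
    {"translation": [0, 0, -20], "roll": 0},
    {"translation": [-30, 20, 0], "roll": 0},
    {"translation": [-30, 20, 0], "roll": 0},
    {"translation": [-30, 20, 0], "roll": 0},
    {"translation": [-30, 20, 0], "roll": 0},
    {"translation": [0, 0, 0], "roll": 0},
    {"translation": [0, 0, 0], "roll": 0}
  ],
  "fingers": 0.8
}}

```text
time: 14.62
tool_pos: [0.3617, -0.3719, 0.1936]
tool_rot: [3.141, -0.0, 0.326]
contact_force: [0.5, -0.4, -0.3]
opening: 0.0611
grip_force: 0.0
```

```bash
python3 - <<'E'
from look import *
st()
foams('top','t6.png'); find('side',['foam_a']); find('top',['foam_a'])
plan((.450,-.2557),.06,.33)
E
```

```text
{'time': 14.617, 'tool_pos': [0.362, -0.372, 0.194], 'tool_rot': [3.141, -0.0, 0.326], 'contact_force': [0.51, -0.415, -0.271], 'opening': 0.061, 'grip_force': 0.0, 'qpos': [-0.947, 0.326, 1.532, 0.0, 1.283, 0.298]}
foam [ 449.5 -255.8] [94.5 45.4] yaw 0.33
foam [ 578.2 -234.7] [44.9 94.4] yaw -0.552
side foam_a [([0.451, -0.239, 0.029], 0.94), ([0.578, -0.217, 0.029], 0.76), ([0.747, -0.144, 0.032], 0.49)]
top foam_a [([0.577, -0.234, 0.04], 0.91), ([0.449, -0.252, 0.037], 0.61)]
roll 0.000 (1 rows) shift mm [119.  -80.  133.3] n 7 each [ 17.  -11.4  19. ]
```

Request:
{"api": "step_arm", "payload": {
  "commands": [
    {"translation": [30, -20, 0], "roll": 0},
    {"translation": [30, -20, 0], "roll": 0},
    {"translation": [30, -20, 0], "roll": 0},
    {"translation": [29, -20, 20], "roll": 0},
    {"translation": [0, 0, 30], "roll": 0},
    {"translation": [0, 0, 30], "roll": 0},
    {"translation": [0, 0, 30], "roll": 0},
    {"translation": [0, 0, 30], "roll": 0},
    {"translation": [0, 0, 30], "roll": 0},
    {"translation": [0, 0, 13], "roll": 0},
    {"translation": [0, 0, 0], "roll": 0}
  ],
  "fingers": 0.8
}}

```text
time: 15.68
tool_pos: [0.4482, -0.2536, 0.007]
tool_rot: [-3.136, 0.003, 0.332]
contact_force: [-0.1, -0.4, -0.1]
opening: 0.0739
grip_force: 0.0
```

Request:
{"api": "step_arm", "payload": {
  "commands": [
    {"translation": [0, 0, 0], "roll": 0},
    {"translation": [0, 0, 0], "roll": 0},
    {"translation": [0, 0, 0], "roll": 0},
    {"translation": [0, 0, 0], "roll": 0},
    {"translation": [0, 0, 0], "roll": 0},
    {"translation": [0, 0, 0], "roll": 0},
    {"translation": [0, 0, 0], "roll": 0},
    {"translation": [0, 0, 0], "roll": 0},
    {"translation": [0, 0, 0], "roll": 0},
    {"translation": [0, 0, 0], "roll": 0}
  ],
  "fingers": 0.2,
  "grip_force": 25
}}

```text
time: 16.52
tool_pos: [0.4495, -0.2565, 0.0099]
tool_rot: [3.142, 0.0, 0.33]
contact_force: [0.4, -0.5, 0.5]
opening: 0.0189
grip_force: 0.0
```

```bash
python3 - <<'E'
from look import *
st()
a=snap('top','t7.png'); b=snap('side','s7.png')
find('side',['foam_a'])
print(project('side',observe()['tool_pos']),project('top',observe()['tool_pos']))
cv2.imwrite('pics/m7.png',cv2.cvtColor(np.hstack([cv2.resize(b[120:280,240:400],(400,400)),cv2.resize(a[180:340,320:480],(400,400))]),cv2.COLOR_RGB2BGR))
E
```

```text
{'time': 16.517, 'tool_pos': [0.45, -0.256, 0.01], 'tool_rot': [3.142, 0.0, 0.33], 'contact_force': [0.43, -0.525, 0.545], 'opening': 0.019, 'grip_force': 0.0, 'qpos': [-0.667, 0.544, 1.763, -0.0, 0.835, 0.574]}
side foam_a [([0.45, -0.239, 0.029], 0.81), ([0.577, -0.217, 0.03], 0.81), ([0.494, 0.321, 0.188], 0.34)]
[352.42011196 229.26572072] [406.52553169 284.79912009]
```

View pics/m7.png

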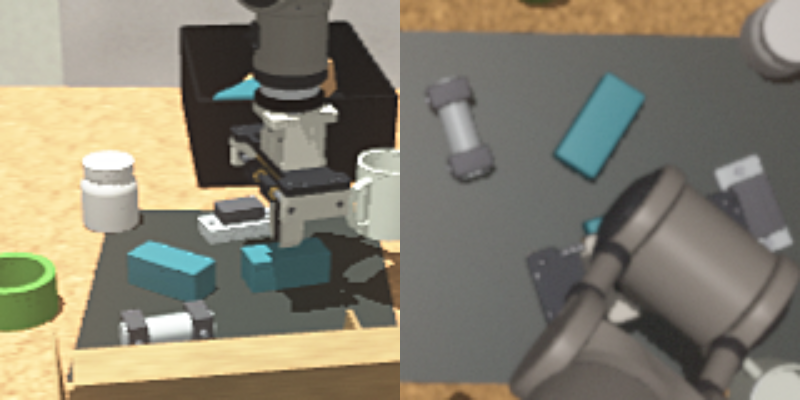

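```bash
python3 - <<'E'
from look import *
s=observe(); p=np.array(s['tool_pos']); w=s['tool_rot'][2]
X=np.array([np.cos(w),np.sin(w),0]);Y=np.array([np.sin(w),-np.cos(w),0])
out=[]
for cam,f in(('side','s7'),('top','t7')):
    im=cv2.imread(f'pics/{f}.png')
    def L(q,col):
        q=np.array([project(cam,a)*4 for a in q]).astype(int); cv2.polylines(big,[q],True,col,1)
    big=cv2.resize(im,None,fx=4,fy=4,interpolation=cv2.INTER_CUBIC)
    for z,col in((.066,(0,0,255)),):
        L([p+a*.0375*X+b*.095*Y+[0,0,z] for a,b in((-1,-1),(1,-1),(1,1),(-1,1))],col)
    for k in(-1,1):
        o=p+k*.0095*Y
        L([o-.0095*X,o+.0095*X,o+.0095*X+[0,0,.066],o-.0095*X+[0,0,.066]],(0,255,0))
    f0=np.array([.45,-.2557,0]); c,s_=np.cos(.33),np.sin(.33); U=np.array([c,s_,0]);V=np.array([-s_,c,0])
    for z in(0,.04): L([f0+a*.047*U+b*.022*V+[0,0,z] for a,b in((-1,-1),(1,-1),(1,1),(-1,1))],(255,0,255))
    u,v=(project(cam,p)*4).astype(int); out.append(big[v-250:v+150,u-190:u+190])
cv2.imwrite('pics/m8.png',np.hstack(out))
E
```

```text
(no output)
```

View pics/m8.png

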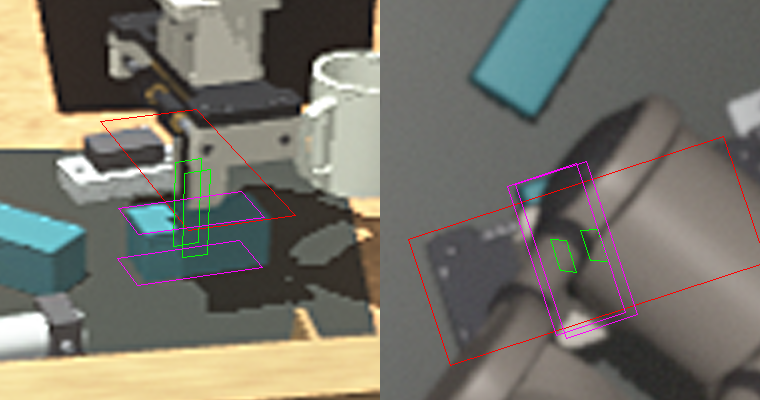

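The overlay shows the real fingers ending about 30 mm higher than the reported TCP. They closed just above the foam top, which also explains the lid miss. I'll open and descend gently while watching the force.

Request:
{"api": "step_arm", "payload": {
  "commands": [
    {"translation": [0, 0, 0], "roll": 0},
    {"translation": [0, 0, 0], "roll": 0},
    {"translation": [0, 0, 0], "roll": 0},
    {"translation": [0, 0, 0], "roll": 0},
    {"translation": [0, 0, 0], "roll": 0},
    {"translation": [0, 0, 0], "roll": 0},
    {"translation": [0, 0, 0], "roll": 0},
    {"translation": [0, 0, 0], "roll": 0},
    {"translation": [0, 0, 0], "roll": 0},
    {"translation": [0, 0, 0], "roll": 0}
  ],
  "fingers": 0.85
}}

```text
time: 17.5
tool_pos: [0.4496, -0.2565, 0.0099]
tool_rot: [3.142, -0.0, 0.33]
contact_force: [0.3, 0.8, 0.5]
opening: 0.0772
grip_force: 0.0
```

Request:
{"api": "step_arm", "payload": {
  "commands": [
    {"translation": [0, 0, 4], "roll": 0},
    {"translation": [0, 0, 4], "roll": 0},
    {"translation": [0, 0, 0], "roll": 0}
  ]
}}

```text
time: 17.75
tool_pos: [0.449, -0.2561, 0.001]
tool_rot: [-3.14, 0.001, 0.33]
contact_force: [-0.2, 0.5, -0.4]
opening: 0.0781
grip_force: 0.0
```

Request:
{"api": "step_arm", "payload": {
  "commands": [
    {"translation": [0, 0, 4], "roll": 0},
    {"translation": [0, 0, 4], "roll": 0},
    {"translation": [0, 0, 0], "roll": 0}
  ]
}}

```text
time: 18.0
tool_pos: [0.4491, -0.2561, -0.007]
tool_rot: [-3.14, 0.001, 0.33]
contact_force: [-0.1, 0.4, 0.3]
opening: 0.0783
grip_force: 0.0
```

Request:
{"api": "step_arm", "payload": {
  "commands": [
    {"translation": [0, 0, 4], "roll": 0},
    {"translation": [0, 0, 4], "roll": 0},
    {"translation": [0, 0, 0], "roll": 0}
  ]
}}

```text
time: 18.25
tool_pos: [0.4491, -0.2561, -0.0149]
tool_rot: [-3.141, 0.001, 0.33]
contact_force: [-0.1, -0.1, -0.7]
opening: 0.078
grip_force: 0.0
```

Request:
{"api": "step_arm", "payload": {
  "commands": [
    {"translation": [0, 0, 3], "roll": 0},
    {"translation": [0, 0, 3], "roll": 0},
    {"translation": [0, 0, 0], "roll": 0}
  ]
}}

```text
time: 18.5
tool_pos: [0.4493, -0.2563, -0.0206]
tool_rot: [-3.141, 0.0, 0.33]
contact_force: [-0.5, 0.1, 0.0]
opening: 0.0779
grip_force: 0.0
```

```bash
python3 - <<'E'
from look import *
st(); b=snap('side','s9.png'); 
cv2.imwrite('pics/m9.png',cv2.cvtColor(cv2.resize(b[130:280,270:430],(640,600),interpolation=cv2.INTER_CUBIC),cv2.COLOR_RGB2BGR))
E
```

```text
{'time': 18.5, 'tool_pos': [0.449, -0.256, -0.021], 'tool_rot': [-3.141, 0.0, 0.33], 'contact_force': [-0.503, 0.07, 0.04], 'opening': 0.078, 'grip_force': 0.0, 'qpos': [-0.667, 0.593, 1.785, -0.0, 0.764, 0.574]}
```

View pics/m9.png

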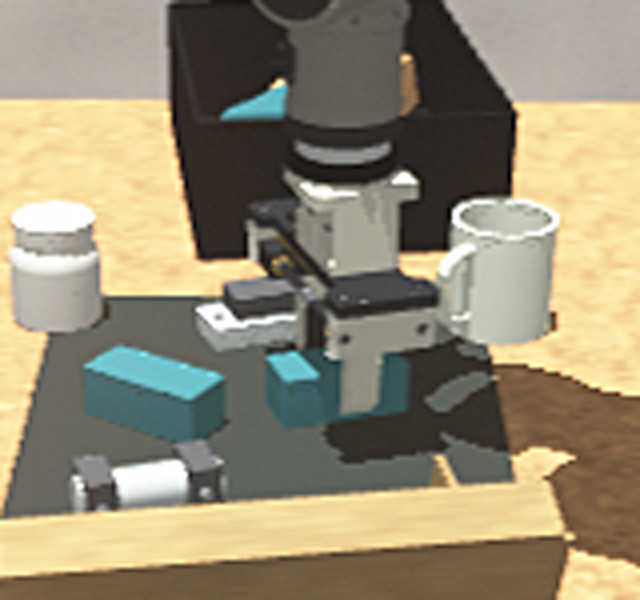

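The +y finger now stands in front of the foam with its tip at px (360,233), still above the bench. I'll compute its true height.

```bash
python3 - <<'E'
from look import *
for off in (.045,.058):
  for z in (-.02,0,.01,.02,.03): 
    print(off,z,project('side',[.449-off*.324,-.256+off*.946,z]).round(1))
# foam calibration check: bottom front edge corners, foam pixel seen (281,?)..
f0=np.array([.4495,-.2557,0]);U=np.array([np.cos(.33),np.sin(.33),0]);V=np.array([-U[1],U[0],0])
print([project('side',f0+a*.047*U+.022*V+[0,0,z]).round(1) for a in(1,-1) for z in(0,.04)])
E
```

```text
0.045 -0.02 [357.8 245.8]
0.045 0 [358.  239.5]
0.045 0.01 [358.1 236.3]
0.045 0.02 [358.2 233.1]
0.045 0.03 [358.4 229.9]
0.058 -0.02 [359.4 247.9]
0.058 0 [359.7 241.6]
0.058 0.01 [359.8 238.4]
0.058 0.02 [359.9 235.2]
0.058 0.03 [360. 232.]
[array([339.3, 238.2]), array([339.4, 225.4]), array([370.5, 233.6]), array([371.1, 221. ])]
```

Request:
{"api": "step_arm", "payload": {
  "commands": [
    {"translation": [0, 0, 3], "roll": 0},
    {"translation": [0, 0, 3], "roll": 0},
    {"translation": [0, 0, 0], "roll": 0}
  ]
}}

```text
time: 18.8
tool_pos: [0.4492, -0.2562, -0.0266]
tool_rot: [-3.141, 0.001, 0.33]
contact_force: [0.2, -0.2, 0.3]
opening: 0.078
grip_force: 0.0
```

Request:
{"api": "step_arm", "payload": {
  "commands": [
    {"translation": [0, 0, 2], "roll": 0},
    {"translation": [0, 0, 2], "roll": 0},
    {"translation": [0, 0, 0], "roll": 0}
  ]
}}

```text
time: 19.05
tool_pos: [0.4494, -0.2563, -0.0304]
tool_rot: [-3.141, 0.0, 0.33]
contact_force: [-0.4, 0.3, 0.2]
opening: 0.0782
grip_force: 0.0
```

Request:
{"api": "step_arm", "payload": {
  "commands": [
    {"translation": [0, 0, 2], "roll": 0},
    {"translation": [0, 0, 2], "roll": 0},
    {"translation": [0, 0, 0], "roll": 0}
  ]
}}

```text
time: 19.3
tool_pos: [0.4494, -0.2563, -0.0345]
tool_rot: [-3.141, 0.0, 0.33]
contact_force: [0.4, -0.3, 0.4]
opening: 0.078
grip_force: 0.0
```

Request:
{"api": "step_arm", "payload": {
  "commands": [
    {"translation": [0, 0, 2], "roll": 0},
    {"translation": [0, 0, 2], "roll": 0},
    {"translation": [0, 0, 0], "roll": 0}
  ]
}}

```text
time: 19.55
tool_pos: [0.4495, -0.2564, -0.0384]
tool_rot: [-3.141, 0.0, 0.33]
contact_force: [-0.1, -0.2, -0.3]
opening: 0.0777
grip_force: 0.0
```

Request:
{"api": "step_arm", "payload": {
  "commands": [
    {"translation": [0, 0, 0], "roll": 0},
    {"translation": [0, 0, 0], "roll": 0},
    {"translation": [0, 0, 0], "roll": 0},
    {"translation": [0, 0, 0], "roll": 0},
    {"translation": [0, 0, 0], "roll": 0},
    {"translation": [0, 0, 0], "roll": 0},
    {"translation": [0, 0, 0], "roll": 0},
    {"translation": [0, 0, 0], "roll": 0},
    {"translation": [0, 0, 0], "roll": 0},
    {"translation": [0, 0, 0], "roll": 0}
  ],
  "fingers": 0.2,
  "grip_force": 25
}}

```text
time: 20.38
tool_pos: [0.4495, -0.2565, -0.038]
tool_rot: [3.141, 0.0, 0.33]
contact_force: [-0.1, -0.2, 0.4]
opening: 0.0437
grip_force: 25.0
```

```bash
python3 - <<'E'
from look import *
st(); b=snap('side','s10.png'); find('side',['foam_a'])
e=plan(car(-.052,-.020),.14,.163)
E
```

```text
{'time': 20.383, 'tool_pos': [0.45, -0.256, -0.038], 'tool_rot': [3.141, 0.0, 0.33], 'contact_force': [-0.091, -0.216, 0.388], 'opening': 0.044, 'grip_force': 24.975, 'qpos': [-0.667, 0.623, 1.795, -0.0, 0.724, 0.574]}
side foam_a [([0.472, -0.236, 0.024], 0.72), ([0.575, -0.216, 0.028], 0.62)]
roll 0.167 (2 rows) shift mm [  80.3 -399.6 -178. ] n 14 each [  5.7 -28.5 -12.7]
```

Foam gripped: the opening reads 43.7 mm. The z offset stays constant, so I'll place relative to it, with the carton floor at reported -0.033.

Request:
{"api": "step_arm", "payload": {
  "commands": [
    {"translation": [0, 0, -15], "roll": 0},
    {"translation": [0, 0, -25], "roll": 0},
    {"translation": [0, 0, -30], "roll": 0},
    {"translation": [0, 0, -30], "roll": 0},
    {"translation": [0, 0, 0], "roll": 0.083},
    {"translation": [0, 0, 0], "roll": 0.084}
  ]
}}

```text
time: 20.98
tool_pos: [0.4506, -0.2573, 0.0639]
tool_rot: [3.138, -0.003, 0.159]
contact_force: [-0.4, 0.3, -1.3]
opening: 0.0439
grip_force: 25.0
```

```bash
python3 - <<'E'
from look import *
st()
e=plan(car(-.047,-.020),.062,.163)
E
```

```text
{'time': 20.983, 'tool_pos': [0.451, -0.257, 0.064], 'tool_rot': [3.138, -0.003, 0.159], 'contact_force': [-0.39, 0.328, -1.301], 'opening': 0.044, 'grip_force': 24.97, 'qpos': [-0.666, 0.464, 1.714, -0.0, 0.959, 0.745]}
roll -0.004 (1 rows) shift mm [  84.4 -400.5    1.9] n 13 each [  6.5 -30.8   0.1]
```

Request:
{"api": "step_arm", "payload": {
  "commands": [
    {"translation": [6, -28, 0], "roll": 0},
    {"translation": [6, -28, 0], "roll": 0},
    {"translation": [6, -29, 0], "roll": 0},
    {"translation": [6, -29, 0], "roll": 0},
    {"translation": [6, -29, 0], "roll": 0},
    {"translation": [6, -29, 0], "roll": 0},
    {"translation": [6, -29, 0], "roll": 0},
    {"translation": [6, -29, 0], "roll": 0},
    {"translation": [6, -29, 0], "roll": 0},
    {"translation": [6, -29, 0], "roll": 0},
    {"translation": [6, -28, 0], "roll": 0},
    {"translation": [6, -28, 0], "roll": 0},
    {"translation": [6, -28, 0], "roll": 0},
    {"translation": [6, -28, 0], "roll": 0},
    {"translation": [0, 0, 0], "roll": 0}
  ]
}}

```text
time: 22.23
tool_pos: [0.4675, 0.1559, 0.0619]
tool_rot: [-3.14, -0.001, 0.166]
contact_force: [-0.4, 0.5, -1.2]
opening: 0.0441
grip_force: 25.0
```

```bash
python3 - <<'E'
from look import *
st(); print(tocar(observe()['tool_pos']))
e=plan(car(-.047,-.020),-.030,.163)
a=snap('top','t11.png'); b=snap('side','s11.png'); find('side',['foam_a','flap_near_edge','flap_far_edge'])
E
```

```text
{'time': 22.233, 'tool_pos': [0.467, 0.156, 0.062], 'tool_rot': [-3.14, -0.001, 0.166], 'contact_force': [-0.379, 0.523, -1.197], 'opening': 0.044, 'grip_force': 24.976, 'qpos': [0.165, 0.429, 1.784, 0.002, 0.928, 1.569]}
[-0.0477 -0.0156]
roll 0.003 (1 rows) shift mm [ 0.7  4.4 91.9] n 3 each [ 0.2  1.5 30.6]
side foam_a [([0.492, 0.319, 0.183], 0.56)]
side flap_near_edge []
side flap_far_edge [([0.632, 0.24, 0.121], 0.92)]
```

Request:
{"api": "step_arm", "payload": {
  "commands": [
    {"translation": [0, 4, 25], "roll": 0},
    {"translation": [0, 0, 25], "roll": 0},
    {"translation": [0, 0, 20], "roll": 0},
    {"translation": [0, 0, 12], "roll": 0},
    {"translation": [0, 0, 8], "roll": 0},
    {"translation": [0, 0, 2], "roll": 0},
    {"translation": [0, 0, 0], "roll": 0}
  ]
}}

```text
time: 23.07
tool_pos: [0.4683, 0.1473, -0.0302]
tool_rot: [3.141, 0.0, 0.162]
contact_force: [0.0, 0.2, -0.8]
opening: 0.0437
grip_force: 25.0
```

Request:
{"api": "step_arm", "payload": {
  "commands": [
    {"translation": [0, 0, 0], "roll": 0},
    {"translation": [0, 0, 0], "roll": 0},
    {"translation": [0, 0, 0], "roll": 0},
    {"translation": [0, 0, 0], "roll": 0},
    {"translation": [0, 0, 0], "roll": 0},
    {"translation": [0, 0, -20], "roll": 0},
    {"translation": [0, 0, -30], "roll": 0},
    {"translation": [0, 0, -30], "roll": 0},
    {"translation": [0, 0, -30], "roll": 0},
    {"translation": [0, 0, -20], "roll": 0}
  ],
  "fingers": 0.65
}}

```text
time: 23.9
tool_pos: [0.4691, 0.1482, 0.1028]
tool_rot: [3.141, -0.003, 0.163]
contact_force: [0.3, 0.1, 0.4]
opening: 0.0594
grip_force: 0.0
```

```bash
python3 - <<'E'
from look import *
st(); print(tocar(observe()['tool_pos']))
foams()
e=plan((.578,-.2345),.05,-.555)
E
```

```text
{'time': 23.9, 'tool_pos': [0.469, 0.148, 0.103], 'tool_rot': [3.141, -0.003, 0.163], 'contact_force': [0.308, 0.098, 0.404], 'opening': 0.059, 'grip_force': 0.0, 'qpos': [0.15, 0.37, 1.741, -0.0, 1.027, 1.558]}
[-0.0473 -0.0235]
foam [ 578.1 -234.8] [44.6 94.6] yaw -0.56
roll 0.718 (6 rows) shift mm [292.6 269.2  55.8] n 13 each [22.5 20.7  4.3]
```

Request:
{"api": "step_arm", "payload": {
  "commands": [
    {"translation": [0, 0, 0], "roll": 0.12},
    {"translation": [0, 0, 0], "roll": 0.12},
    {"translation": [0, 0, 0], "roll": 0.12},
    {"translation": [0, 0, 0], "roll": 0.12},
    {"translation": [0, 0, 0], "roll": 0.12},
    {"translation": [0, 0, 0], "roll": 0.12},
    {"translation": [23, 21, 0], "roll": 0},
    {"translation": [23, 21, 0], "roll": 0},
    {"translation": [23, 21, 0], "roll": 0},
    {"translation": [23, 21, 0], "roll": 0},
    {"translation": [23, 21, 0], "roll": 0},
    {"translation": [23, 21, 0], "roll": 0},
    {"translation": [23, 21, 0], "roll": 0},
    {"translation": [23, 21, 0], "roll": 0},
    {"translation": [22, 20, 5], "roll": 0},
    {"translation": [22, 20, 10], "roll": 0},
    {"translation": [22, 20, 15], "roll": 0},
    {"translation": [21, 20, 15], "roll": 0},
    {"translation": [21, 20, 10], "roll": 0},
    {"translation": [0, 0, 0], "roll": 0}
  ],
  "fingers": 0.85
}}

```text
time: 25.62
tool_pos: [0.5738, -0.2385, 0.0421]
tool_rot: [3.14, 0.001, -0.561]
contact_force: [-1.4, -0.1, 0.3]
opening: 0.0779
grip_force: 0.0
```

```bash
python3 - <<'E'
from look import *
st(); find('side',['foam_a','pylon_a','coupling'])
e=plan((.578,-.2346),-.038,-.557)
E
```

```text
{'time': 25.617, 'tool_pos': [0.574, -0.238, 0.042], 'tool_rot': [3.14, 0.001, -0.561], 'contact_force': [-1.402, -0.147, 0.259], 'opening': 0.078, 'grip_force': 0.0, 'qpos': [-0.516, 0.655, 1.424, -0.002, 1.064, 1.616]}
side foam_a [([0.492, 0.319, 0.183], 0.56)]
side pylon_a [([0.566, -0.095, 0.031], 0.6)]
side coupling [([0.532, -0.365, 0.023], 0.62), ([0.626, 0.24, 0.122], 0.34)]
roll -0.001 (1 rows) shift mm [ 4.  -1.2 82.6] n 3 each [ 1.3 -0.4 27.5]
```

Request:
{"api": "step_arm", "payload": {
  "commands": [
    {"translation": [4, -1, 25], "roll": 0},
    {"translation": [0, 0, 25], "roll": 0},
    {"translation": [0, 0, 16], "roll": 0},
    {"translation": [0, 0, 8], "roll": 0},
    {"translation": [0, 0, 4], "roll": 0},
    {"translation": [0, 0, 0], "roll": 0}
  ]
}}

```text
time: 26.27
tool_pos: [0.5784, -0.2344, -0.0329]
tool_rot: [3.142, 0.0, -0.556]
contact_force: [-0.3, 0.2, 0.2]
opening: 0.078
grip_force: 0.0
```

Request:
{"api": "step_arm", "payload": {
  "commands": [
    {"translation": [0, 0, 0], "roll": 0},
    {"translation": [0, 0, 0], "roll": 0},
    {"translation": [0, 0, 0], "roll": 0},
    {"translation": [0, 0, 0], "roll": 0},
    {"translation": [0, 0, 0], "roll": 0},
    {"translation": [0, 0, 0], "roll": 0},
    {"translation": [0, 0, 0], "roll": 0},
    {"translation": [0, 0, 0], "roll": 0},
    {"translation": [0, 0, 0], "roll": 0}
  ],
  "fingers": 0.2
}}

```text
time: 27.02
tool_pos: [0.5784, -0.2354, -0.0327]
tool_rot: [3.141, -0.001, -0.557]
contact_force: [-1.8, 0.3, 3.5]
opening: 0.0437
grip_force: 25.0
```

```bash
python3 - <<'E'
from look import *
st(); 
e=plan(car(.052,-.022),.062,.163)
E
```

```text
{'time': 27.017, 'tool_pos': [0.578, -0.235, -0.033], 'tool_rot': [3.141, -0.001, -0.557], 'contact_force': [-1.782, 0.334, 3.452], 'opening': 0.044, 'grip_force': 25.0, 'qpos': [-0.509, 0.754, 1.47, -0.0, 0.917, 1.619]}
roll -0.720 (7 rows) shift mm [  53.7 -397.7  -94.7] n 13 each [  4.1 -30.6  -7.3]
```

Request:
{"api": "step_arm", "payload": {
  "commands": [
    {"translation": [0, 0, -15], "roll": 0},
    {"translation": [0, 0, -25], "roll": 0},
    {"translation": [0, 0, -30], "roll": 0},
    {"translation": [0, 0, -30], "roll": 0},
    {"translation": [0, 0, 0], "roll": -0.12},
    {"translation": [0, 0, 0], "roll": -0.12},
    {"translation": [0, 0, 0], "roll": -0.12},
    {"translation": [0, 0, 0], "roll": -0.12},
    {"translation": [0, 0, 0], "roll": -0.12},
    {"translation": [0, 0, 0], "roll": -0.12},
    {"translation": [4, -25, 0], "roll": 0},
    {"translation": [4, -25, 0], "roll": 0},
    {"translation": [4, -25, 0], "roll": 0},
    {"translation": [4, -25, 0], "roll": 0},
    {"translation": [4, -25, 0], "roll": 0},
    {"translation": [4, -25, 0], "roll": 0},
    {"translation": [4, -25, 0], "roll": 0},
    {"translation": [4, -25, 0], "roll": 0}
  ]
}}

```text
time: 28.52
tool_pos: [0.5771, -0.0314, 0.0666]
tool_rot: [-3.141, 0.001, 0.163]
contact_force: [0.4, -1.1, -0.0]
opening: 0.0439
grip_force: 25.0
```

Request:
{"api": "step_arm", "payload": {
  "commands": [
    {"translation": [3, -25, 0], "roll": 0},
    {"translation": [3, -25, 0], "roll": 0},
    {"translation": [3, -25, 0], "roll": 0},
    {"translation": [3, -25, 0], "roll": 0},
    {"translation": [3, -25, 0], "roll": 0},
    {"translation": [3, -25, 0], "roll": 0},
    {"translation": [3, -25, 0], "roll": 0},
    {"translation": [3, -23, 0], "roll": 0},
    {"translation": [0, 0, 0], "roll": 0},
    {"translation": [0, 0, 0], "roll": 0}
  ]
}}

```text
time: 29.35
tool_pos: [0.5686, 0.1676, 0.0665]
tool_rot: [3.141, 0.001, 0.165]
contact_force: [0.6, -0.9, -0.3]
opening: 0.044
grip_force: 25.0
```

```bash
python3 - <<'E'
from look import *
st(); print(tocar(observe()['tool_pos']))
e=plan(car(.054,-.022),-.026,.163)
E
```

```text
{'time': 29.35, 'tool_pos': [0.569, 0.168, 0.066], 'tool_rot': [3.141, 0.001, 0.165], 'contact_force': [0.584, -0.9, -0.265], 'opening': 0.044, 'grip_force': 25.0, 'qpos': [0.158, 0.58, 1.492, -0.0, 1.071, 1.563]}
[ 0.054  -0.0204]
roll 0.002 (1 rows) shift mm [ 0.   1.6 92.5] n 3 each [ 0.   0.5 30.8]
```

Request:
{"api": "step_arm", "payload": {
  "commands": [
    {"translation": [0, 2, 25], "roll": 0},
    {"translation": [0, 0, 25], "roll": 0},
    {"translation": [0, 0, 20], "roll": 0},
    {"translation": [0, 0, 12], "roll": 0},
    {"translation": [0, 0, 8], "roll": 0},
    {"translation": [0, 0, 3], "roll": 0},
    {"translation": [0, 0, 0], "roll": 0}
  ]
}}

```text
time: 29.93
tool_pos: [0.5695, 0.1641, -0.0263]
tool_rot: [3.141, 0.0, 0.162]
contact_force: [0.0, 0.4, -0.8]
opening: 0.0438
grip_force: 25.0
```

Request:
{"api": "step_arm", "payload": {
  "commands": [
    {"translation": [0, 0, 0], "roll": 0},
    {"translation": [0, 0, 0], "roll": 0},
    {"translation": [0, 0, 0], "roll": 0},
    {"translation": [0, 0, 0], "roll": 0},
    {"translation": [0, 0, 0], "roll": 0},
    {"translation": [0, 0, -20], "roll": 0},
    {"translation": [0, 0, -30], "roll": 0},
    {"translation": [0, 0, -30], "roll": 0},
    {"translation": [0, 0, -30], "roll": 0},
    {"translation": [0, 0, -20], "roll": 0}
  ],
  "fingers": 0.65
}}

```text
time: 30.77
tool_pos: [0.5704, 0.1649, 0.1072]
tool_rot: [3.141, -0.004, 0.163]
contact_force: [1.3, 0.3, -0.5]
opening: 0.0598
grip_force: 0.0
```

Request:
{"api": "step_arm", "payload": {
  "commands": [
    {"translation": [0, 20, 0], "roll": -0.12},
    {"translation": [0, 20, 0], "roll": -0.12},
    {"translation": [0, 0, 0], "roll": -0.121},
    {"translation": [0, 0, 0], "roll": -0.121},
    {"translation": [0, 0, 0], "roll": -0.121},
    {"translation": [0, 0, 0], "roll": -0.121},
    {"translation": [0, 0, 0], "roll": -0.121},
    {"translation": [0, 0, 0], "roll": -0.121},
    {"translation": [0, 0, 0], "roll": -0.121},
    {"translation": [0, 0, 0], "roll": -0.121},
    {"translation": [0, 0, 0], "roll": -0.121},
    {"translation": [0, 0, 0], "roll": -0.121},
    {"translation": [0, 0, 0], "roll": -0.121}
  ],
  "fingers": 0.95
}}

```text
time: 31.85
tool_pos: [0.5781, 0.1257, 0.1041]
tool_rot: [3.141, 0.0, 1.74]
contact_force: [1.0, -0.4, 0.3]
opening: 0.0875
grip_force: 0.0
```

```bash
python3 - <<'E'
from look import *
st(); print(tocar(observe()['tool_pos']))
foams('top','t12.png')
e=plan(car(.002,-.072),-.025,1.734)
E
```

```text
{'time': 31.85, 'tool_pos': [0.578, 0.126, 0.104], 'tool_rot': [3.141, 0.0, 1.74], 'contact_force': [0.951, -0.426, 0.331], 'opening': 0.087, 'grip_force': 0.0, 'qpos': [0.085, 0.537, 1.453, -0.0, 1.151, -0.084]}
[ 0.0566 -0.0633]
roll 0.013 (1 rows) shift mm [ -8.7 -54.6 129.1] n 5 each [ -1.7 -10.9  25.8]
```

Request:
{"api": "step_arm", "payload": {
  "commands": [
    {"translation": [-4, -28, 0], "roll": 0},
    {"translation": [-5, -27, 0], "roll": 0},
    {"translation": [0, 0, 30], "roll": 0},
    {"translation": [0, 0, 30], "roll": 0},
    {"translation": [0, 0, 30], "roll": 0},
    {"translation": [0, 0, 20], "roll": 0},
    {"translation": [0, 0, 10], "roll": 0},
    {"translation": [0, 0, 4], "roll": 0},
    {"translation": [0, 0, 0], "roll": 0}
  ]
}}

```text
time: 32.65
tool_pos: [0.5253, 0.1079, -0.0203]
tool_rot: [-3.141, 0.0, 1.733]
contact_force: [0.6, -0.4, 0.3]
opening: 0.0873
grip_force: 0.0
```

Request:
{"api": "step_arm", "payload": {
  "commands": [
    {"translation": [8, 0, 0], "roll": 0},
    {"translation": [8, 0, 0], "roll": 0},
    {"translation": [8, 0, 0], "roll": 0},
    {"translation": [8, 0, 0], "roll": 0},
    {"translation": [8, 0, 0], "roll": 0},
    {"translation": [8, 0, 0], "roll": 0},
    {"translation": [8, 0, 0], "roll": 0},
    {"translation": [8, 0, 0], "roll": 0},
    {"translation": [8, 0, 0], "roll": 0},
    {"translation": [8, 0, 0], "roll": 0},
    {"translation": [5, 0, 0], "roll": 0},
    {"translation": [0, 0, 0], "roll": 0}
  ]
}}

```text
time: 33.65
tool_pos: [0.5112, 0.1929, -0.0202]
tool_rot: [-3.141, -0.0, 1.735]
contact_force: [-0.0, 0.0, -0.0]
opening: 0.0872
grip_force: 0.0
```

Request:
{"api": "step_arm", "payload": {
  "commands": [
    {"translation": [-15, 0, 0], "roll": 0},
    {"translation": [-15, 0, 0], "roll": 0},
    {"translation": [-10, 0, -20], "roll": 0},
    {"translation": [0, 0, -30], "roll": 0},
    {"translation": [0, 0, -30], "roll": 0},
    {"translation": [0, 0, -30], "roll": 0},
    {"translation": [-30, 0, 0], "roll": 0},
    {"translation": [-30, 0, 0], "roll": 0},
    {"translation": [-30, 0, 0], "roll": 0},
    {"translation": [-30, 0, 0], "roll": 0}
  ],
  "fingers": 0.85
}}

```text
time: 34.48
tool_pos: [0.5375, 0.0326, 0.0901]
tool_rot: [3.141, 0.0, 1.734]
contact_force: [0.0, -0.0, -0.5]
opening: 0.078
grip_force: 0.0
```

```bash
python3 - <<'E'
from look import *
st(); print(tocar(observe()['tool_pos']))
a=snap('top','t13.png'); b=snap('side','s13.png')
find('top',['foam_a','pylon_a','coupling','flap_near_edge','flap_far_edge']); find('side',['pylon_a','coupling','flap_near_edge','flap_far_edge'])
cv2.imwrite('pics/m13.png',cv2.cvtColor(np.hstack([cv2.resize(a[175:345,165:485],(640,340)),np.zeros((340,1,3),np.uint8)]),cv2.COLOR_RGB2BGR))
E
```

```text
{'time': 34.483, 'tool_pos': [0.538, 0.033, 0.09], 'tool_rot': [3.141, 0.0, 1.734], 'contact_force': [0.009, -0.043, -0.498], 'opening': 0.078, 'grip_force': 0.0, 'qpos': [-0.082, 0.464, 1.626, 0.0, 1.051, -0.245]}
[ 0.0014 -0.1486]
top foam_a [([0.555, 0.231, 0.044], 0.68), ([0.454, 0.221, 0.045], 0.67)]
top pylon_a [([0.574, -0.102, 0.038], 0.81), ([0.487, 0.303, 0.163], 0.63), ([0.504, 0.283, 0.101], 0.39)]
top coupling [([0.499, -0.381, 0.027], 0.83), ([0.384, 0.21, 0.12], 0.33)]
top flap_near_edge [([0.382, 0.213, 0.119], 0.69)]
top flap_far_edge [([0.63, 0.208, 0.116], 0.91)]
side pylon_a [([0.568, -0.098, 0.031], 0.59)]
side coupling [([0.527, -0.362, 0.023], 0.58)]
side flap_near_edge []
side flap_far_edge [([0.629, 0.24, 0.121], 0.79)]
```

View pics/m13.png

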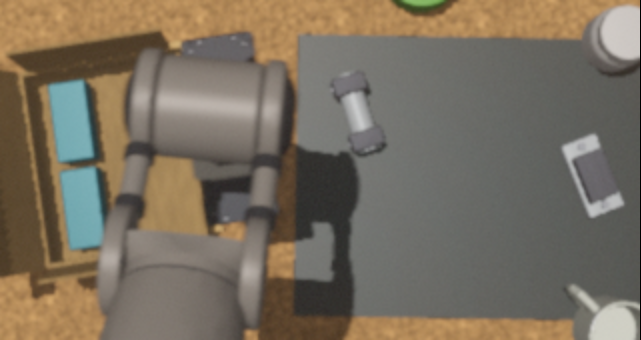

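The picture shows both foams lying flat side by side along the lid side of the carton, with the pylon and coupling unmoved. The pylon is next.

```bash
python3 - <<'E'
from look import *
e=plan((.574,-.1035),.06,.261)
E
```

```text
roll 1.474 (13 rows) shift mm [ -0.3 143.   29.9] n 5 each [-0.1 28.6  6. ]
```

Request:
{"api": "step_arm", "payload": {
  "commands": [
    {"translation": [0, 0, 0], "roll": 0.1135},
    {"translation": [0, 0, 0], "roll": 0.1135},
    {"translation": [0, 0, 0], "roll": 0.1135},
    {"translation": [0, 0, 0], "roll": 0.1135},
    {"translation": [0, 0, 0], "roll": 0.1135},
    {"translation": [0, 0, 0], "roll": 0.1135},
    {"translation": [0, 0, 0], "roll": 0.1135},
    {"translation": [0, 0, 0], "roll": 0.1135},
    {"translation": [0, 0, 0], "roll": 0.113},
    {"translation": [0, 0, 0], "roll": 0.113},
    {"translation": [0, 0, 0], "roll": 0.113},
    {"translation": [0, 0, 0], "roll": 0.113},
    {"translation": [0, 0, 0], "roll": 0.113}
  ]
}}

```text
time: 36.12
tool_pos: [0.5375, 0.0344, 0.0899]
tool_rot: [3.142, 0.0, 0.256]
contact_force: [-0.5, 0.4, 0.4]
opening: 0.0782
grip_force: 0.0
```

Request:
{"api": "step_arm", "payload": {
  "commands": [
    {"translation": [0, 24, 0], "roll": 0},
    {"translation": [0, 24, 0], "roll": 0},
    {"translation": [0, 24, 0], "roll": 0},
    {"translation": [0, 24, 0], "roll": 0},
    {"translation": [0, 24, 0], "roll": 0},
    {"translation": [0, 23, 0], "roll": 0},
    {"translation": [0, 0, 25], "roll": 0},
    {"translation": [0, 0, 25], "roll": 0},
    {"translation": [0, 0, 25], "roll": 0},
    {"translation": [0, 0, 25], "roll": 0},
    {"translation": [0, 0, 15], "roll": 0},
    {"translation": [0, 0, 8], "roll": 0},
    {"translation": [0, 0, 0], "roll": 0}
  ]
}}

```text
time: 37.2
tool_pos: [0.5732, -0.1035, -0.0349]
tool_rot: [-3.14, 0.003, 0.261]
contact_force: [-0.3, -0.8, 0.1]
opening: 0.078
grip_force: 0.0
```

Request:
{"api": "step_arm", "payload": {
  "commands": [
    {"translation": [0, 0, 2], "roll": 0},
    {"translation": [0, 0, 0], "roll": 0},
    {"translation": [0, 0, 0], "roll": 0},
    {"translation": [0, 0, 0], "roll": 0},
    {"translation": [0, 0, 0], "roll": 0},
    {"translation": [0, 0, 0], "roll": 0},
    {"translation": [0, 0, 0], "roll": 0},
    {"translation": [0, 0, 0], "roll": 0},
    {"translation": [0, 0, 0], "roll": 0},
    {"translation": [0, 0, 0], "roll": 0},
    {"translation": [0, 0, 0], "roll": 0}
  ],
  "fingers": 0.1,
  "grip_force": 30
}}

```text
time: 38.12
tool_pos: [0.5744, -0.1042, -0.0349]
tool_rot: [3.142, -0.0, 0.261]
contact_force: [-0.2, 1.9, 3.3]
opening: 0.0296
grip_force: 29.5
```

```bash
python3 - <<'E'
from look import *
st()
e=plan(car(.052,-.045),.062,.163)
E
```

```text
{'time': 38.117, 'tool_pos': [0.574, -0.104, -0.035], 'tool_rot': [3.142, -0.0, 0.261], 'contact_force': [-0.24, 1.933, 3.265], 'opening': 0.03, 'grip_force': 29.51, 'qpos': [-0.311, 0.701, 1.599, 0.0, 0.842, 0.999]}
roll 0.098 (1 rows) shift mm [  36.3 -244.6  -96.9] n 9 each [  4.  -27.2 -10.8]
```

Request:
{"api": "step_arm", "payload": {
  "commands": [
    {"translation": [0, 0, -15], "roll": 0},
    {"translation": [0, 0, -25], "roll": 0.049},
    {"translation": [0, 0, -30], "roll": 0.049},
    {"translation": [0, 0, -28], "roll": 0},
    {"translation": [4, -25, 0], "roll": 0},
    {"translation": [4, -25, 0], "roll": 0},
    {"translation": [4, -25, 0], "roll": 0},
    {"translation": [4, -25, 0], "roll": 0},
    {"translation": [4, -25, 0], "roll": 0},
    {"translation": [4, -25, 0], "roll": 0},
    {"translation": [4, -25, 0], "roll": 0},
    {"translation": [4, -25, 0], "roll": 0},
    {"translation": [4, -25, 0], "roll": 0},
    {"translation": [0, -20, 0], "roll": 0},
    {"translation": [0, 0, 0], "roll": 0},
    {"translation": [0, 0, 0], "roll": 0}
  ]
}}

```text
time: 39.45
tool_pos: [0.5696, 0.1441, 0.0622]
tool_rot: [3.141, 0.001, 0.165]
contact_force: [0.3, -0.9, -2.2]
opening: 0.0293
grip_force: 29.5
```

```bash
python3 - <<'E'
from look import *
st(); print(tocar(observe()['tool_pos']))
e=plan(car(.052,-.045),-.028,.163)
E
```

```text
{'time': 39.45, 'tool_pos': [0.57, 0.144, 0.062], 'tool_rot': [3.141, 0.001, 0.165], 'contact_force': [0.28, -0.899, -2.179], 'opening': 0.029, 'grip_force': 29.463, 'qpos': [0.118, 0.577, 1.511, -0.0, 1.055, 1.524]}
[ 0.0512 -0.0438]
roll 0.002 (1 rows) shift mm [ 0.8  1.2 90.2] n 3 each [ 0.3  0.4 30.1]
```

Request:
{"api": "step_arm", "payload": {
  "commands": [
    {"translation": [1, 1, 25], "roll": 0},
    {"translation": [0, 0, 25], "roll": 0},
    {"translation": [0, 0, 20], "roll": 0},
    {"translation": [0, 0, 12], "roll": 0},
    {"translation": [0, 0, 7], "roll": 0},
    {"translation": [0, 0, 2], "roll": 0},
    {"translation": [0, 0, 0], "roll": 0}
  ]
}}

```text
time: 40.03
tool_pos: [0.5717, 0.142, -0.028]
tool_rot: [3.141, -0.0, 0.162]
contact_force: [-0.3, 0.1, -1.8]
opening: 0.0296
grip_force: 29.5
```

Request:
{"api": "step_arm", "payload": {
  "commands": [
    {"translation": [0, 0, 0], "roll": 0},
    {"translation": [0, 0, 0], "roll": 0},
    {"translation": [0, 0, 0], "roll": 0},
    {"translation": [0, 0, 0], "roll": 0},
    {"translation": [0, 0, 0], "roll": 0},
    {"translation": [0, 0, -20], "roll": 0},
    {"translation": [0, 0, -30], "roll": 0},
    {"translation": [0, 0, -30], "roll": 0},
    {"translation": [0, 0, -30], "roll": 0},
    {"translation": [0, 0, 0], "roll": 0}
  ],
  "fingers": 0.45
}}

```text
time: 40.87
tool_pos: [0.5753, 0.1431, 0.0885]
tool_rot: [3.141, -0.011, 0.163]
contact_force: [1.8, -0.3, 0.7]
opening: 0.0414
grip_force: 0.0
```

```bash
python3 - <<'E'
from look import *
st(); print(tocar(observe()['tool_pos']))
e=plan((.5045,-.3863),.05,.38)
E
```

```text
{'time': 40.867, 'tool_pos': [0.575, 0.143, 0.089], 'tool_rot': [3.141, -0.011, 0.163], 'contact_force': [1.834, -0.257, 0.718], 'opening': 0.041, 'grip_force': 0.0, 'qpos': [0.115, 0.548, 1.48, -0.0, 1.101, 1.522]}
[ 0.0566 -0.0457]
roll -0.217 (2 rows) shift mm [-262.1  465.3   38.5] n 17 each [-15.4  27.4   2.3]
```

Request:
{"api": "step_arm", "payload": {
  "commands": [
    {"translation": [0, 0, 0], "roll": -0.109},
    {"translation": [0, 0, 0], "roll": -0.108},
    {"translation": [-15, 27, 0], "roll": 0},
    {"translation": [-15, 27, 0], "roll": 0},
    {"translation": [-15, 27, 0], "roll": 0},
    {"translation": [-15, 27, 0], "roll": 0},
    {"translation": [-15, 27, 0], "roll": 0},
    {"translation": [-15, 27, 0], "roll": 0},
    {"translation": [-15, 27, 0], "roll": 0},
    {"translation": [-15, 27, 0], "roll": 0},
    {"translation": [-15, 27, 0], "roll": 0},
    {"translation": [-15, 27, 0], "roll": 0},
    {"translation": [-15, 27, 0], "roll": 0},
    {"translation": [-15, 27, 0], "roll": 0},
    {"translation": [-15, 28, 0], "roll": 0},
    {"translation": [-15, 28, 0], "roll": 0},
    {"translation": [-16, 28, 0], "roll": 0},
    {"translation": [-16, 28, 0], "roll": 0},
    {"translation": [-16, 29, 0], "roll": 0},
    {"translation": [0, 0, 0], "roll": 0}
  ],
  "fingers": 0.85
}}

```text
time: 42.53
tool_pos: [0.5028, -0.3911, 0.0816]
tool_rot: [3.138, 0.001, 0.375]
contact_force: [-0.1, 0.7, 0.1]
opening: 0.0782
grip_force: 0.0
```

```bash
python3 - <<'E'
from look import *
st()
a=snap('top','t14.png'); b=snap('side','s14.png'); find('top',['coupling','pylon_a']); find('side',['coupling','lid_edge'])
e=plan((.5045,-.3863),-.036,.38)
E
```

```text
{'time': 42.533, 'tool_pos': [0.503, -0.391, 0.082], 'tool_rot': [3.138, 0.001, 0.375], 'contact_force': [-0.142, 0.706, 0.147], 'opening': 0.078, 'grip_force': 0.0, 'qpos': [-0.78, 0.636, 1.338, -0.002, 1.165, 0.416]}
top coupling []
top pylon_a [([0.571, 0.138, 0.04], 0.55)]
side coupling [([0.504, -0.372, 0.022], 0.74)]
side lid_edge [([0.493, 0.324, 0.183], 0.97), ([0.628, 0.239, 0.122], 0.48)]
roll 0.001 (1 rows) shift mm [ -1.    2.5 117.9] n 4 each [-0.2  0.6 29.5]
```

Request:
{"api": "step_arm", "payload": {
  "commands": [
    {"translation": [-1, 2, 28], "roll": 0},
    {"translation": [0, 0, 28], "roll": 0},
    {"translation": [0, 0, 28], "roll": 0},
    {"translation": [0, 0, 20], "roll": 0},
    {"translation": [0, 0, 10], "roll": 0},
    {"translation": [0, 0, 3], "roll": 0},
    {"translation": [0, 0, 0], "roll": 0}
  ]
}}

```text
time: 43.42
tool_pos: [0.5043, -0.3867, -0.0351]
tool_rot: [-3.141, 0.0, 0.381]
contact_force: [-0.0, 0.3, -0.1]
opening: 0.0782
grip_force: 0.0
```

Request:
{"api": "step_arm", "payload": {
  "commands": [
    {"translation": [0, 0, 0], "roll": 0},
    {"translation": [0, 0, 0], "roll": 0},
    {"translation": [0, 0, 0], "roll": 0},
    {"translation": [0, 0, 0], "roll": 0},
    {"translation": [0, 0, 0], "roll": 0},
    {"translation": [0, 0, 0], "roll": 0},
    {"translation": [0, 0, 0], "roll": 0},
    {"translation": [0, 0, 0], "roll": 0},
    {"translation": [0, 0, 0], "roll": 0}
  ],
  "fingers": 0.2
}}

```text
time: 44.17
tool_pos: [0.5039, -0.3871, -0.0347]
tool_rot: [-3.141, 0.0, 0.38]
contact_force: [-2.0, 2.4, 5.3]
opening: 0.0437
grip_force: 30.0
```

```bash
python3 - <<'E'
from look import *
st()
b=snap('side','s15.png'); find('side',['coupling'])
e=plan(car(-.050,-.040),.07,.163)
E
```

```text
{'time': 44.167, 'tool_pos': [0.504, -0.387, -0.035], 'tool_rot': [-3.141, 0.0, 0.38], 'contact_force': [-1.978, 2.354, 5.292], 'opening': 0.044, 'grip_force': 30.001, 'qpos': [-0.776, 0.773, 1.435, 0.0, 0.934, 0.415]}
side coupling [([0.519, -0.368, 0.022], 0.67)]
roll 0.217 (2 rows) shift mm [  49.9 -517.3 -104.7] n 17 each [  2.9 -30.4  -6.2]
```

Request:
{"api": "step_arm", "payload": {
  "commands": [
    {"translation": [0, 0, -15], "roll": 0},
    {"translation": [0, 0, -30], "roll": 0.108},
    {"translation": [0, 0, -30], "roll": 0.109},
    {"translation": [0, 0, -30], "roll": 0},
    {"translation": [3, -29, 0], "roll": 0},
    {"translation": [3, -29, 0], "roll": 0},
    {"translation": [3, -29, 0], "roll": 0},
    {"translation": [3, -29, 0], "roll": 0},
    {"translation": [3, -29, 0], "roll": 0},
    {"translation": [3, -29, 0], "roll": 0},
    {"translation": [3, -29, 0], "roll": 0},
    {"translation": [3, -29, 0], "roll": 0},
    {"translation": [3, -29, 0], "roll": 0},
    {"translation": [3, -29, 0], "roll": 0},
    {"translation": [3, -29, 0], "roll": 0},
    {"translation": [3, -29, 0], "roll": 0}
  ]
}}

```text
time: 45.6
tool_pos: [0.4828, -0.0369, 0.0696]
tool_rot: [3.141, 0.0, 0.163]
contact_force: [0.6, 1.3, -1.2]
opening: 0.0435
grip_force: 30.0
```

```bash
python3 - <<'E'
from look import *
st()
e=plan(car(-.050,-.040),.07,.163)
E
```

```text
{'time': 45.6, 'tool_pos': [0.483, -0.037, 0.07], 'tool_rot': [3.141, 0.0, 0.163], 'contact_force': [0.584, 1.277, -1.2], 'opening': 0.044, 'grip_force': 29.998, 'qpos': [-0.234, 0.405, 1.798, -0.0, 0.939, 1.174]}
roll -0.000 (1 rows) shift mm [  13.9 -168.3   -0.4] n 6 each [  2.3 -28.   -0.1]
```

Request:
{"api": "step_arm", "payload": {
  "commands": [
    {"translation": [7, -28, 0], "roll": 0},
    {"translation": [7, -28, 0], "roll": 0},
    {"translation": [0, -28, 0], "roll": 0},
    {"translation": [0, -28, 0], "roll": 0},
    {"translation": [0, -28, 0], "roll": 0},
    {"translation": [0, -28, 0], "roll": 0},
    {"translation": [0, 0, 0], "roll": 0},
    {"translation": [0, 0, 0], "roll": 0}
  ]
}}

```text
time: 46.27
tool_pos: [0.4693, 0.131, 0.0696]
tool_rot: [3.141, 0.0, 0.166]
contact_force: [0.4, 0.1, -2.6]
opening: 0.044
grip_force: 30.0
```

```bash
python3 - <<'E'
from look import *
st(); print(tocar(observe()['tool_pos']))
snap('top','t16.png');find('top',['pylon_a','foam_a','flap_far_edge','flap_near_edge','coupling'])
e=plan(car(-.050,-.040),-.028,.163)
E
```

```text
{'time': 46.267, 'tool_pos': [0.469, 0.131, 0.07], 'tool_rot': [3.141, 0.0, 0.166], 'contact_force': [0.378, 0.1, -2.611], 'opening': 0.044, 'grip_force': 30.0, 'qpos': [0.115, 0.41, 1.79, -0.0, 0.943, 1.52]}
[-0.0499 -0.0405]
top pylon_a [([0.581, 0.141, 0.04], 0.92), ([0.497, 0.309, 0.178], 0.38)]
top foam_a [([0.568, 0.232, 0.044], 0.63), ([0.411, 0.214, 0.048], 0.45)]
top flap_far_edge [([0.631, 0.202, 0.114], 0.86)]
top flap_near_edge [([0.39, 0.172, 0.118], 0.7)]
top coupling [([0.5, 0.311, 0.178], 0.38), ([0.633, 0.198, 0.111], 0.31)]
roll -0.002 (1 rows) shift mm [-0.4 -2.5 97.8] n 4 each [-0.1 -0.6 24.5]
```

Request:
{"api": "step_arm", "payload": {
  "commands": [
    {"translation": [-1, 0, 28], "roll": 0},
    {"translation": [0, 0, 28], "roll": 0},
    {"translation": [0, 0, 20], "roll": 0},
    {"translation": [0, 0, 12], "roll": 0},
    {"translation": [0, 0, 7], "roll": 0},
    {"translation": [0, 0, 3], "roll": 0},
    {"translation": [0, 0, 0], "roll": 0}
  ]
}}

```text
time: 47.15
tool_pos: [0.4688, 0.1295, -0.0283]
tool_rot: [3.142, 0.0, 0.162]
contact_force: [0.1, -0.1, -2.7]
opening: 0.044
grip_force: 30.0
```

Request:
{"api": "step_arm", "payload": {
  "commands": [
    {"translation": [0, 0, 0], "roll": 0},
    {"translation": [0, 0, 0], "roll": 0},
    {"translation": [0, 0, 0], "roll": 0},
    {"translation": [0, 0, 0], "roll": 0},
    {"translation": [0, 0, -15], "roll": 0},
    {"translation": [0, 0, -30], "roll": 0},
    {"translation": [0, 0, -30], "roll": 0},
    {"translation": [0, 0, -30], "roll": 0},
    {"translation": [0, 0, -30], "roll": 0},
    {"translation": [0, 30, -20], "roll": 0},
    {"translation": [0, 30, 0], "roll": 0},
    {"translation": [0, 30, 0], "roll": 0},
    {"translation": [0, 30, 0], "roll": 0},
    {"translation": [0, 30, 0], "roll": 0},
    {"translation": [0, 0, 0], "roll": 0}
  ],
  "fingers": 0.56
}}

```text
time: 48.4
tool_pos: [0.4941, -0.0226, 0.1275]
tool_rot: [3.139, -0.002, 0.159]
contact_force: [0.4, -0.7, 0.2]
opening: 0.0515
grip_force: 0.0
```

```bash
python3 - <<'E'
from look import *
st(); print(tocar(observe()['tool_pos']))
a=snap('top','t17.png'); b=snap('side','s17.png')
find('top',['coupling','pylon_a','foam_a','flap_near_edge','flap_far_edge']); find('side',['flap_near_edge','flap_far_edge'])
A=cv2.resize(a[175:345,110:310],(500,425)); B=cv2.resize(b[210:375,250:430],(300,275)); 
cv2.imwrite('pics/m17.png',cv2.cvtColor(np.hstack([A,np.vstack([B,np.zeros((150,300,3),np.uint8)])]),cv2.COLOR_RGB2BGR))
for c,s in((.115,1),(-.115,-1)):
  for th in(1.4,1.6,1.8,2.0):
    q=lambda y:np.array([*car(c-s*.09*np.cos(th),y),.055+.09*np.sin(th)])
    print(s,th,project('top',q(.085)).round(0),project('top',q(-.085)).round(0))
E
```

```text
{'time': 48.4, 'tool_pos': [0.494, -0.023, 0.127], 'tool_rot': [3.139, -0.002, 0.159], 'contact_force': [0.422, -0.727, 0.218], 'opening': 0.051, 'grip_force': 0.0, 'qpos': [-0.199, 0.346, 1.7, -0.002, 1.094, 1.213]}
[-0.0503 -0.196 ]
top coupling [([0.487, 0.305, 0.165], 0.7), ([0.467, 0.13, 0.041], 0.57), ([0.514, 0.274, 0.092], 0.38)]
top pylon_a [([0.57, 0.14, 0.044], 0.7)]
top foam_a [([0.454, 0.22, 0.046], 0.93), ([0.557, 0.234, 0.045], 0.91)]
top flap_near_edge [([0.39, 0.177, 0.122], 0.68)]
top flap_far_edge [([0.63, 0.205, 0.113], 0.94), ([0.391, 0.174, 0.116], 0.17)]
side flap_near_edge [([0.668, -0.382, 0.052], 0.63)]
side flap_far_edge [([0.632, 0.238, 0.123], 0.78), ([0.322, -0.368, 0.061], 0.3)]
1 1.4 [170. 214.] [248. 202.]
1 1.6 [169. 205.] [246. 194.]
1 1.8 [168. 198.] [245. 186.]
1 2.0 [168. 190.] [245. 179.]
-1 1.4 [182. 305.] [260. 293.]
-1 1.6 [183. 313.] [262. 301.]
-1 1.8 [184. 321.] [263. 310.]
-1 2.0 [186. 329.] [264. 317.]
```

View pics/m17.png

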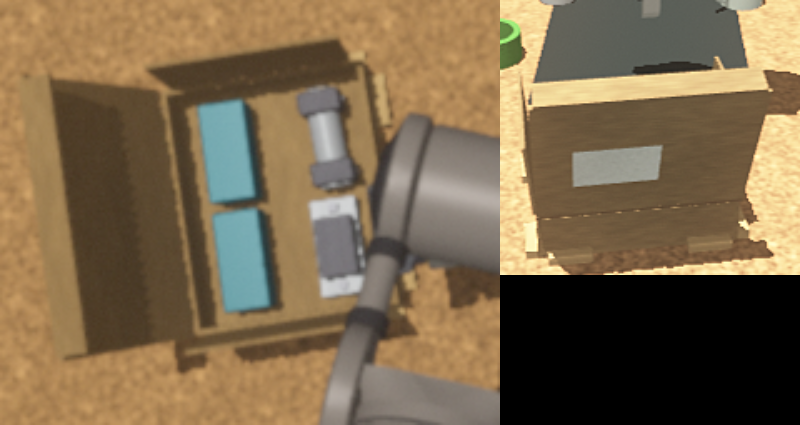

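All four parts lie flat in the carton, and the lid stands at about 1.9 with its edge at (119,207)–(135,318). The flaps are near 1.6. I'll fold the far flap next: around the outside, then push inward.

Request:
{"api": "step_arm", "payload": {
  "commands": [
    {"translation": [24, 0, 0], "roll": 0},
    {"translation": [24, 0, 0], "roll": 0},
    {"translation": [24, 0, 0], "roll": 0},
    {"translation": [24, 0, 0], "roll": 0},
    {"translation": [24, 0, 0], "roll": 0},
    {"translation": [24, 0, 0], "roll": 0},
    {"translation": [24, 0, 0], "roll": 0},
    {"translation": [24, 0, 0], "roll": 0},
    {"translation": [23, 0, 0], "roll": 0},
    {"translation": [0, -25, 0], "roll": 0},
    {"translation": [0, -25, 0], "roll": 0},
    {"translation": [0, -25, 0], "roll": 0},
    {"translation": [0, -25, 0], "roll": 0},
    {"translation": [0, -25, 0], "roll": 0},
    {"translation": [0, -25, 0], "roll": 0},
    {"translation": [0, -21, 0], "roll": 0},
    {"translation": [0, 0, 0], "roll": 0}
  ],
  "fingers": 0.4
}}

```text
time: 50.27
tool_pos: [0.676, 0.1908, 0.1267]
tool_rot: [-3.14, 0.0, 0.168]
contact_force: [-0.1, 1.0, -0.1]
opening: 0.0369
grip_force: 0.0
```

```bash
python3 - <<'E'
from look import *
st(); print(tocar(observe()['tool_pos']))
snap('top','t18.png');find('top',['flap_near_edge','flap_far_edge'])
e=plan(car(.165,-.02),.065,.163)
E
```

```text
{'time': 50.267, 'tool_pos': [0.676, 0.191, 0.127], 'tool_rot': [-3.14, 0.0, 0.168], 'contact_force': [-0.127, 1.02, -0.097], 'opening': 0.037, 'grip_force': 0.0, 'qpos': [0.165, 0.723, 1.042, 0.002, 1.377, 1.568]}
[ 0.1637 -0.015 ]
top flap_near_edge [([0.402, 0.12, 0.114], 0.75), ([0.63, 0.218, 0.112], 0.44)]
top flap_far_edge [([0.631, 0.218, 0.114], 0.92)]
roll 0.001 (1 rows) shift mm [ 0.8 -0.3 61.7] n 2 each [ 0.4 -0.2 30.9]
```

Request:
{"api": "step_arm", "payload": {
  "commands": [
    {"translation": [0, 0, 25], "roll": 0},
    {"translation": [0, 0, 25], "roll": 0},
    {"translation": [0, 0, 12], "roll": 0},
    {"translation": [0, 0, 0], "roll": 0},
    {"translation": [-10, 0, 0], "roll": 0},
    {"translation": [-10, 0, 0], "roll": 0},
    {"translation": [-10, 0, 0], "roll": 0},
    {"translation": [-10, 0, 0], "roll": 0},
    {"translation": [-10, 0, 0], "roll": 0},
    {"translation": [-10, 0, 0], "roll": 0},
    {"translation": [-10, 0, 0], "roll": 0},
    {"translation": [-10, 0, 0], "roll": 0},
    {"translation": [-10, 0, 0], "roll": 0},
    {"translation": [-10, 0, 0], "roll": 0},
    {"translation": [0, 0, 0], "roll": 0}
  ]
}}

```text
time: 51.67
tool_pos: [0.5786, 0.1687, 0.0666]
tool_rot: [3.141, -0.001, 0.162]
contact_force: [0.4, -0.4, -0.2]
opening: 0.0366
grip_force: 0.0
```

```bash
python3 - <<'E'
from look import *
st(); print(tocar(observe()['tool_pos']))
snap('side','s19.png');find('side',['flap_far_edge']);snap('top','t19.png');find('top',['flap_far_edge'])
E
```

```text
{'time': 51.667, 'tool_pos': [0.579, 0.169, 0.067], 'tool_rot': [3.141, -0.001, 0.162], 'contact_force': [0.449, -0.439, -0.19], 'opening': 0.037, 'grip_force': 0.037, 'qpos': [0.157, 0.595, 1.463, -0.0, 1.082, 1.565]}
[ 0.064 -0.021]
side flap_far_edge []
top flap_far_edge [([0.608, 0.128, 0.085], 0.55)]
```

Request:
{"api": "step_arm", "payload": {
  "commands": [
    {"translation": [0, 0, 8], "roll": 0},
    {"translation": [0, 0, 8], "roll": 0},
    {"translation": [0, 0, 8], "roll": 0},
    {"translation": [0, 0, 8], "roll": 0},
    {"translation": [0, 0, 6], "roll": 0},
    {"translation": [0, 0, 0], "roll": 0}
  ]
}}

```text
time: 52.37
tool_pos: [0.5775, 0.169, 0.0247]
tool_rot: [3.142, 0.003, 0.163]
contact_force: [-0.0, -0.1, -0.2]
opening: 0.0363
grip_force: 0.0
```

Request:
{"api": "step_arm", "payload": {
  "commands": [
    {"translation": [0, 0, 3], "roll": 0},
    {"translation": [0, 0, 3], "roll": 0},
    {"translation": [0, 0, 0], "roll": 0}
  ]
}}

```text
time: 52.62
tool_pos: [0.5789, 0.1692, 0.0209]
tool_rot: [3.142, -0.0, 0.163]
contact_force: [-0.5, 0.4, 0.8]
opening: 0.0371
grip_force: 0.0
```

Request:
{"api": "step_arm", "payload": {
  "commands": [
    {"translation": [0, 0, 3], "roll": 0},
    {"translation": [0, 0, 2], "roll": 0},
    {"translation": [0, 0, 0], "roll": 0}
  ]
}}

```text
time: 52.87
tool_pos: [0.5794, 0.1693, 0.02]
tool_rot: [3.141, -0.003, 0.163]
contact_force: [-9.1, -3.2, 26.6]
opening: 0.0366
grip_force: 13.3
```

The far flap is flat: it made contact at reported 0.020, which gives a z offset of about 39 mm. The near flap is next.

Request:
{"api": "step_arm", "payload": {
  "commands": [
    {"translation": [0, 0, -20], "roll": 0},
    {"translation": [0, 0, -30], "roll": 0},
    {"translation": [0, 0, -30], "roll": 0},
    {"translation": [0, 0, -35], "roll": 0},
    {"translation": [-25, 0, 0], "roll": 0},
    {"translation": [-25, 0, 0], "roll": 0},
    {"translation": [-25, 0, 0], "roll": 0},
    {"translation": [-25, 0, 0], "roll": 0},
    {"translation": [-25, 0, 0], "roll": 0},
    {"translation": [-25, 0, 0], "roll": 0},
    {"translation": [-25, 0, 0], "roll": 0},
    {"translation": [-25, 0, 0], "roll": 0},
    {"translation": [-25, 0, 0], "roll": 0},
    {"translation": [0, 0, 0], "roll": 0},
    {"translation": [0, 0, 0], "roll": 0}
  ]
}}

```text
time: 54.12
tool_pos: [0.3565, 0.1328, 0.1314]
tool_rot: [3.141, -0.002, 0.163]
contact_force: [-0.2, 0.4, -0.1]
opening: 0.0367
grip_force: 0.0
```

```bash
python3 - <<'E'
from look import *
st(); print(tocar(observe()['tool_pos']))
snap('top','t20.png');find('top',['flap_near_edge','flap_far_edge'])
e=plan(car(-.162,-.02),.066,.163)
E
```

```text
{'time': 54.117, 'tool_pos': [0.357, 0.133, 0.131], 'tool_rot': [3.141, -0.002, 0.163], 'contact_force': [-0.173, 0.393, -0.121], 'opening': 0.037, 'grip_force': 0.0, 'qpos': [0.154, 0.141, 1.973, -0.0, 1.027, 1.562]}
[-0.1609 -0.0204]
top flap_near_edge [([0.392, 0.158, 0.117], 0.85)]
top flap_far_edge [([0.584, 0.193, 0.062], 0.69), ([0.396, 0.16, 0.116], 0.65), ([0.656, -0.399, 0.088], 0.38)]
roll -0.000 (1 rows) shift mm [-2.7 -0.5 65.2] n 3 each [-0.9 -0.2 21.7]
```

Request:
{"api": "step_arm", "payload": {
  "commands": [
    {"translation": [0, 0, 25], "roll": 0},
    {"translation": [0, 0, 25], "roll": 0},
    {"translation": [0, 0, 15], "roll": 0},
    {"translation": [0, 0, 0], "roll": 0},
    {"translation": [10, 0, 0], "roll": 0},
    {"translation": [10, 0, 0], "roll": 0},
    {"translation": [10, 0, 0], "roll": 0},
    {"translation": [10, 0, 0], "roll": 0},
    {"translation": [10, 0, 0], "roll": 0},
    {"translation": [10, 0, 0], "roll": 0},
    {"translation": [10, 0, 0], "roll": 0},
    {"translation": [10, 0, 0], "roll": 0},
    {"translation": [10, 0, 0], "roll": 0},
    {"translation": [8, 0, 0], "roll": 0},
    {"translation": [0, 0, 0], "roll": 0}
  ]
}}

```text
time: 55.52
tool_pos: [0.4559, 0.1489, 0.0661]
tool_rot: [3.141, -0.003, 0.163]
contact_force: [-0.5, -0.4, -1.0]
opening: 0.0368
grip_force: 0.0
```

```bash
python3 - <<'E'
from look import *
st(); print(tocar(observe()['tool_pos']))
snap('top','t21.png');find('top',['flap_near_edge','flap_far_edge'])
E
```

```text
{'time': 55.517, 'tool_pos': [0.456, 0.149, 0.066], 'tool_rot': [3.141, -0.003, 0.163], 'contact_force': [-0.458, -0.415, -0.976], 'opening': 0.037, 'grip_force': 0.015, 'qpos': [0.156, 0.401, 1.816, -0.0, 0.921, 1.564]}
[-0.0602 -0.0206]
top flap_near_edge [([0.415, 0.11, 0.064], 0.66)]
top flap_far_edge [([0.583, 0.196, 0.058], 0.77), ([0.748, -0.177, 0.048], 0.28)]
```

Request:
{"api": "step_arm", "payload": {
  "commands": [
    {"translation": [0, 0, 8], "roll": 0},
    {"translation": [0, 0, 8], "roll": 0},
    {"translation": [0, 0, 8], "roll": 0},
    {"translation": [0, 0, 8], "roll": 0},
    {"translation": [0, 0, 6], "roll": 0},
    {"translation": [0, 0, 4], "roll": 0},
    {"translation": [0, 0, 0], "roll": 0}
  ]
}}

```text
time: 56.25
tool_pos: [0.4526, 0.1485, 0.0227]
tool_rot: [3.142, 0.002, 0.163]
contact_force: [0.0, -0.2, 0.1]
opening: 0.0366
grip_force: 0.0
```

Request:
{"api": "step_arm", "payload": {
  "commands": [
    {"translation": [0, 0, 2], "roll": 0},
    {"translation": [0, 0, 2], "roll": 0},
    {"translation": [0, 0, 0], "roll": 0}
  ]
}}

```text
time: 56.5
tool_pos: [0.4533, 0.1486, 0.0205]
tool_rot: [3.141, 0.0, 0.163]
contact_force: [-1.8, -0.7, 6.3]
opening: 0.0367
grip_force: 3.2
```

Request:
{"api": "step_arm", "payload": {
  "commands": [
    {"translation": [0, 0, 1], "roll": 0},
    {"translation": [0, 0, 0], "roll": 0},
    {"translation": [0, 0, -20], "roll": 0},
    {"translation": [0, 0, -30], "roll": 0},
    {"translation": [0, 0, -30], "roll": 0},
    {"translation": [0, 0, -30], "roll": 0},
    {"translation": [0, 0, -30], "roll": 0},
    {"translation": [0, 0, -30], "roll": 0},
    {"translation": [0, 0, -30], "roll": 0},
    {"translation": [0, 0, -25], "roll": 0}
  ]
}}

```text
time: 57.33
tool_pos: [0.4535, 0.1487, 0.2463]
tool_rot: [3.141, -0.002, 0.163]
contact_force: [-0.2, 0.3, 0.5]
opening: 0.0367
grip_force: 0.0
```

Request:
{"api": "step_arm", "payload": {
  "commands": [
    {"translation": [0, 0, 0], "roll": -0.121},
    {"translation": [0, 0, 0], "roll": -0.121},
    {"translation": [0, 0, 0], "roll": -0.121},
    {"translation": [0, 0, 0], "roll": -0.121},
    {"translation": [0, 0, 0], "roll": -0.121},
    {"translation": [0, 0, 0], "roll": -0.121},
    {"translation": [0, 0, 0], "roll": -0.121},
    {"translation": [0, 0, 0], "roll": -0.121},
    {"translation": [0, 0, 0], "roll": -0.121},
    {"translation": [0, 0, 0], "roll": -0.121},
    {"translation": [0, 0, 0], "roll": -0.121},
    {"translation": [0, 0, 0], "roll": -0.12},
    {"translation": [0, 0, 0], "roll": -0.12},
    {"translation": [0, 0, 0], "roll": 0}
  ]
}}

```text
time: 58.5
tool_pos: [0.4533, 0.1486, 0.2439]
tool_rot: [-3.141, 0.0, 1.738]
contact_force: [0.1, -0.2, 0.6]
opening: 0.0368
grip_force: 0.0
```

```bash
python3 - <<'E'
from look import *
st(); print(tocar(observe()['tool_pos']))
snap('top','t22.png');find('top',['flap_near_edge','flap_far_edge','lid_edge']);snap('side','s22.png');find('side',['lid_edge'])
e=plan(car(0,.215),.24,1.734)
E
```

```text
{'time': 58.5, 'tool_pos': [0.453, 0.149, 0.244], 'tool_rot': [-3.141, 0.0, 1.738], 'contact_force': [0.052, -0.157, 0.649], 'opening': 0.037, 'grip_force': 0.0, 'qpos': [0.156, 0.213, 1.547, -0.0, 1.382, -0.011]}
[-0.0629 -0.0204]
top flap_near_edge [([0.452, 0.12, 0.058], 0.79)]
top flap_far_edge [([0.592, 0.173, 0.058], 0.88)]
top lid_edge [([0.554, 0.321, 0.168], 0.72)]
side lid_edge [([0.489, 0.318, 0.184], 0.96)]
roll -0.002 (1 rows) shift mm [235.4  62.8   3.9] n 8 each [29.4  7.8  0.5]
```

Request:
{"api": "step_arm", "payload": {
  "commands": [
    {"translation": [30, 8, 0], "roll": 0},
    {"translation": [30, 8, 0], "roll": 0},
    {"translation": [30, 8, 0], "roll": 0},
    {"translation": [30, 8, 0], "roll": 0},
    {"translation": [30, 8, 0], "roll": 0},
    {"translation": [30, 8, 0], "roll": 0},
    {"translation": [30, 8, 0], "roll": 0},
    {"translation": [25, 7, 0], "roll": 0},
    {"translation": [0, 0, 0], "roll": 0},
    {"translation": [0, 0, 27], "roll": 0},
    {"translation": [0, 0, 27], "roll": 0},
    {"translation": [0, 0, 27], "roll": 0},
    {"translation": [0, 0, 0], "roll": 0}
  ]
}}

```text
time: 59.88
tool_pos: [0.4747, 0.3884, 0.1572]
tool_rot: [-3.132, 0.004, 1.733]
contact_force: [-0.9, 0.4, -1.3]
opening: 0.037
grip_force: 0.0
```

```bash
python3 - <<'E'
from look import *
st(); print(tocar(observe()['tool_pos']))
E
```

```text
{'time': 59.883, 'tool_pos': [0.475, 0.388, 0.157], 'tool_rot': [-3.132, 0.004, 1.733], 'contact_force': [-0.937, 0.35, -1.349], 'opening': 0.037, 'grip_force': 0.0, 'qpos': [0.561, 0.535, 1.301, -0.0, 1.317, 0.399]}
[-0.0029  0.2127]
```

Request:
{"api": "step_arm", "payload": {
  "commands": [
    {"translation": [-12, 0, -5], "roll": 0},
    {"translation": [-12, 0, 0], "roll": 0},
    {"translation": [-12, 0, 0], "roll": 0},
    {"translation": [-12, 0, 0], "roll": 0},
    {"translation": [-12, 0, 0], "roll": 0},
    {"translation": [-12, 0, 0], "roll": 0},
    {"translation": [-12, 0, 0], "roll": 0},
    {"translation": [-12, 0, 0], "roll": 0},
    {"translation": [-12, 0, 0], "roll": 0},
    {"translation": [-12, 0, 0], "roll": 0},
    {"translation": [-12, 0, 0], "roll": 0},
    {"translation": [-12, 0, 0], "roll": 0},
    {"translation": [-12, 0, 0], "roll": 0},
    {"translation": [-12, 0, 0], "roll": 0},
    {"translation": [-12, 0, 0], "roll": 0},
    {"translation": [-12, 0, 0], "roll": 0},
    {"translation": [-12, 0, 0], "roll": 0},
    {"translation": [-12, 0, 0], "roll": 0},
    {"translation": [-12, 0, 0], "roll": 0},
    {"translation": [0, 0, 0], "roll": 0}
  ]
}}

```text
time: 61.55
tool_pos: [0.5149, 0.1634, 0.1679]
tool_rot: [-3.142, 0.001, 1.732]
contact_force: [0.4, -0.6, 0.0]
opening: 0.0366
grip_force: 0.0
```

```bash
python3 - <<'E'
from look import *
st(); print(tocar(observe()['tool_pos']))
snap('top','t23.png');find('top',['lid_edge']);snap('side','s23.png');find('side',['lid_edge','lid_hinge'])
E
```

```text
{'time': 61.55, 'tool_pos': [0.515, 0.163, 0.168], 'tool_rot': [-3.142, 0.001, 1.732], 'contact_force': [0.439, -0.602, 0.039], 'opening': 0.037, 'grip_force': 0.0, 'qpos': [0.166, 0.387, 1.514, -0.001, 1.241, 0.005]}
[ 0.0004 -0.0159]
top lid_edge [([0.452, 0.146, 0.196], 0.7)]
side lid_edge [([0.51, 0.219, 0.133], 0.98)]
side lid_hinge [([0.507, 0.218, 0.134], 0.69)]
```

Request:
{"api": "step_arm", "payload": {
  "commands": [
    {"translation": [0, 0, 10], "roll": 0},
    {"translation": [0, 0, 10], "roll": 0},
    {"translation": [0, 0, 10], "roll": 0},
    {"translation": [0, 0, 10], "roll": 0},
    {"translation": [0, 0, 10], "roll": 0},
    {"translation": [0, 0, 10], "roll": 0},
    {"translation": [0, 0, 10], "roll": 0},
    {"translation": [0, 0, 10], "roll": 0},
    {"translation": [0, 0, 10], "roll": 0},
    {"translation": [0, 0, 10], "roll": 0},
    {"translation": [0, 0, 10], "roll": 0},
    {"translation": [0, 0, 10], "roll": 0},
    {"translation": [0, 0, 8], "roll": 0},
    {"translation": [0, 0, 5], "roll": 0},
    {"translation": [0, 0, 0], "roll": 0}
  ]
}}

```text
time: 63.05
tool_pos: [0.5137, 0.1656, 0.0336]
tool_rot: [-3.139, 0.0, 1.734]
contact_force: [-0.3, -0.5, -0.3]
opening: 0.0364
grip_force: 0.0
```

Request:
{"api": "step_arm", "payload": {
  "commands": [
    {"translation": [0, 0, 3], "roll": 0},
    {"translation": [0, 0, 2], "roll": 0},
    {"translation": [0, 0, 0], "roll": 0}
  ]
}}

```text
time: 63.3
tool_pos: [0.5145, 0.1658, 0.0298]
tool_rot: [3.141, 0.0, 1.734]
contact_force: [0.3, 0.3, 0.9]
opening: 0.0364
grip_force: 0.0
```

Request:
{"api": "step_arm", "payload": {
  "commands": [
    {"translation": [0, 0, -15], "roll": 0},
    {"translation": [-25, 0, 0], "roll": 0},
    {"translation": [-25, 0, 0], "roll": 0},
    {"translation": [0, 0, 8], "roll": 0},
    {"translation": [0, 0, 5], "roll": 0},
    {"translation": [0, 0, 3], "roll": 0},
    {"translation": [0, 0, 2], "roll": 0},
    {"translation": [0, 0, 0], "roll": 0}
  ]
}}

```text
time: 63.97
tool_pos: [0.522, 0.1172, 0.0263]
tool_rot: [-3.14, -0.0, 1.735]
contact_force: [0.1, -0.6, -0.0]
opening: 0.0367
grip_force: 0.0
```

Request:
{"api": "step_arm", "payload": {
  "commands": [
    {"translation": [0, 0, 1], "roll": 0},
    {"translation": [0, 0, 1], "roll": 0},
    {"translation": [0, 0, 0], "roll": 0}
  ]
}}

```text
time: 64.22
tool_pos: [0.5226, 0.1171, 0.0256]
tool_rot: [3.141, -0.0, 1.734]
contact_force: [-1.4, 1.3, 4.7]
opening: 0.0368
grip_force: 2.5
```

Request:
{"api": "step_arm", "payload": {
  "commands": [
    {"translation": [0, 0, 1], "roll": 0},
    {"translation": [0, 0, 0.5], "roll": 0},
    {"translation": [0, 0, 0], "roll": 0}
  ]
}}

```text
time: 64.47
tool_pos: [0.5227, 0.1171, 0.0253]
tool_rot: [3.14, -0.0, 1.734]
contact_force: [-5.3, 1.1, 15.3]
opening: 0.0366
grip_force: 8.0
```

Request:
{"api": "step_arm", "payload": {
  "commands": [
    {"translation": [0, 0, -20], "roll": 0},
    {"translation": [0, 0, -30], "roll": 0},
    {"translation": [0, 0, -30], "roll": 0},
    {"translation": [0, 0, -30], "roll": 0},
    {"translation": [-30, 0, -10], "roll": 0},
    {"translation": [-30, 0, 0], "roll": 0},
    {"translation": [-30, 0, 0], "roll": 0},
    {"translation": [-30, 0, 0], "roll": 0},
    {"translation": [-30, 0, 0], "roll": 0},
    {"translation": [-30, 0, 0], "roll": 0},
    {"translation": [0, 0, 0], "roll": 0},
    {"translation": [0, 0, 0], "roll": 0}
  ]
}}

```text
time: 65.47
tool_pos: [0.5518, -0.0622, 0.1433]
tool_rot: [-3.142, -0.0, 1.731]
contact_force: [0.5, 0.9, 0.3]
opening: 0.0368
grip_force: 0.0
```

```bash
python3 - <<'E'
from look import *
st()
a=snap('top','t24.png'); b=snap('side','s24.png')
find('top',['lid_edge']);find('side',['lid_edge','lid_hinge','foam_a','coupling'])
for th in(0,.05,.1,.2): print(th,[project('side',pt(x,th)).round(0) for x in(.116,-.116)],[project('top',pt(x,th)).round(0) for x in(.116,-.116)])
A=cv2.resize(a[175:345,110:310],(400,340)); B=cv2.resize(b[230:380,240:420],(400,340))
cv2.imwrite('pics/m24.png',cv2.cvtColor(np.hstack([A,B]),cv2.COLOR_RGB2BGR))
E
```

```text
{'time': 65.467, 'tool_pos': [0.552, -0.062, 0.143], 'tool_rot': [-3.142, -0.0, 1.731], 'contact_force': [0.476, 0.872, 0.331], 'opening': 0.037, 'grip_force': 0.0, 'qpos': [-0.25, 0.436, 1.508, 0.0, 1.198, -0.411]}
top lid_edge [([0.511, 0.175, 0.063], 0.79)]
side lid_edge [([0.514, 0.197, 0.067], 0.59)]
side lid_hinge [([0.513, 0.195, 0.065], 0.55)]
side foam_a []
side coupling []
0 [array([267., 280.]), array([371., 273.])] [array([258., 199.]), array([272., 298.])]
0.05 [array([267., 277.]), array([372., 269.])] [array([257., 199.]), array([271., 298.])]
0.1 [array([267., 273.]), array([372., 266.])] [array([257., 198.]), array([271., 299.])]
0.2 [array([266., 266.]), array([373., 259.])] [array([254., 197.]), array([269., 299.])]
```

View pics/m24.png

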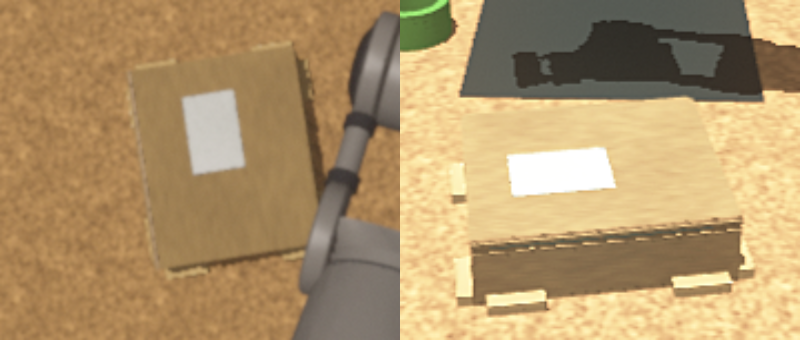

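The carton is shut. The lid lies flat at z ≈ 0.064, with its free edge at about (267,279)–(372,273), which matches angle 0, and the mat is clear. I'll hand in.

```bash
python3 -c "
from cell import hand_in; print(hand_in())"
```

```text
the job is handed in; nothing more can be done
None
```

Job handed in at about 65 s of the 200 s: all four parts (two foams, pylon, coupling) lie flat in the carton, both flaps and then the lid are folded flat, and the tape roll, jar and mug were not touched; no verdict came back.

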